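Clamp the jig base, fit its hex pillars, and take it out of the vise

ROBOT

A 6-joint arm with a two-finger parallel gripper is mounted at the origin on the work surface. World frame = base frame: x ahead of the robot, y to its left, z up, the work surface at z = 0. Lengths are in m, angles in rad, forces in N, time in s.
With the tool pointing down it reaches from about 0.4 to 0.825 m from the base axis. Payload 7 kg.
Tool frame: the origin (TCP) lies midway between the tips of the shut fingers; the grasp point (between the pads) lies 19 mm behind it; z points along the fingers, y is the line along which they close (so a half turn about z gives the same grasp; the last joint's range is limited). The gripper opens to 85 mm and grips with 20 to 120 N. Pads are 22 mm wide; open, the fingers measure 114 mm over their backs; the gripper's body (76 mm by 85 mm) begins 54 mm behind the grasp point. The pads swing forward as they close: fully open they stand 13 mm farther back than shut.
Start: joints at [-0.815, 0.359, 0.012, 0, -1.224, -0.288], TCP at [0.304, -0.602, 0.231] pointing down, gripper open.
Joint ranges: [-3.07, 3.07], [-1.43, 2.12], [-1.02, 1.25], [-3.03, 1.67], [-3.05, -0], [-3.03, 3.03]. Speed limits (rad/s): [2.39, 2.39, 3.01, 3.14, 3.14, 3.14].

INTERFACE

Orientations are given as a rotation vector (axis times angle).
In Python, from cell import manip, imaging, ticket gives the robot as it stands.
- The arm moves only by the tool arm_command, never from a script. Its argument "series" is text: rows parted by semicolons, each of 6 numbers parted by spaces: the shift along the tool's x, y, z each as a share of 0.1 m, from -1 to 1, then the turn, a rotation vector about the tool's x, y, z each as a share of 60 degrees, from -1 to 1. In form: x y z ax ay az; .... A call has 1 to 12 rows; each row shifts and turns the commanded pose from where the row before left it, along the tool's axes as they then stand; what a row does not reach is not made up. A row lasts 1/12 s, in which the tool goes at most 41.7 mm and 7.16 degrees, less where a joint would pass 70% of its speed; a pose out of reach is approached as far as the arm can. A call with a number of a shift or a turn outside -1 to 1 is refused whole. A call with a gripper value outside its range is refused whole. "gripper" is the gripper command: -1 is shut, 1 is fully open, values between are in proportion, set as the call begins (left out, the last holds). The fingers move at their own pace and stop on an object; "squeeze" is the grip in N (left out, the last holds). Time passes only in rows, so rows that do not move let the fingers close. It gives the time, the measured TCP pose, the force, the opening and the grip force at its end, in the units of the state.
- manip.get_state(): the state, without advancing time (a new reading comes with each control period).
- imaging.grab_frame(name): name is "side" or "top" or "wrist"; returns (picture, depth): 480x640x3 uint8, red, green, blue; 480x640 float32, m along the optical axis (not along the pixel's ray), 0 where there is no reading.
- imaging.camera_info(name): a dict with "fov_y" (degrees; the focal length in pixels is half the picture's height over the tangent of half this angle, whatever the lens; pixels are square), "cx", "cy" (the principal point, pixels), "distortion" ([k1, k2, p1, p2, k3] as OpenCV has them; the pictures are not rectified), "world_from_camera" (4x4, takes a point from camera to world coordinates). Camera axes: x right, y up, looking along -z (the intrinsics and any distortion apply to the point x, -y, -z); pixel columns grow to the right and rows downward; lengths in m; the calibration is good to about 2 mm. A picture is of the moment at which its call begins: read the wrist's pose just before it. camera_info takes no time and is no camera call; for the wrist camera it gives the pose at the moment of the call.
- ticket.job_done(): hands the job in; it is judged then, once.
The state is a dict: "t": time; "joints": joint angles; "joint_velocities": joint speeds; "tau": joint torques, N m; "position": TCP position; "eef_rot": TCP orientation; "ft_force": force on the tool from outside, world axes, zero at the start; "torque": the same for the moment, N m; "finger_gap": finger opening in m; "gripper_force": force on a finger pad.
Only numpy, scipy, OpenCV 4.12 (cv2) and the standard library are available. Lean on these libraries where they do the work, as an engineer would, in place of code of your own. Each camera call takes 0.05 s, during which the arm holds its last target. There are 200 camera calls.

TASK

Take the maple jig base from the green mat, lay it in the bench vise right way up and slide the jaw fully shut on it; then fit every brass pillar that stands on the bench with its hexagonal foot in a hexagonal pocket of the base, one to a pocket and any pocket will do, pressing lightly and turning it a little at a time until it drops fully home. When all are in, slide the jaw well open, lift the base out with its pillars and lay it back wholly on the mat, every pillar still fully home; leave the other things on the bench where they are.

Things in the scene. Friction and masses are not known exactly. Their poses are not given: they have to be found in the camera images.
- base: Maple jig base bar, 56 mm (x) by 316 mm (y) by 30 mm tall, 0.3 kg, six blind hex pockets in a row in its top. Origin: centre of its underside, z up. Starts lying on the mat. Grip it across its 56 mm width at the middle, 42 mm between the posts of the two inner pillars is free there. Either end may face the sliding jaw.
- vise: Blue bench vise, fixed, 486 mm long along its y. Origin at bench level under the middle of the base's place: clamped, the base lies centred here, along y, on the bed (20 mm above the bench), between two rails 8 mm tall, 14 mm wide, 59 mm apart, and between the fixed jaw (face at y = -159 mm, top 60 mm above the bench) and the sliding jaw (at +y).
- base_end0 (a point): Point at the underside of the base, middle of its end at base y = -158 mm.
- base_end1 (a point): Point at the underside of the base, middle of its end at base y = +158 mm.
- jaw (a joint): The vise's sliding jaw, m: 0 shut (318 mm between the jaws), 0.058 fully open; it starts open. It slides along the vise's y, stiffly (about 5 N), and stays where it is left; pushing it shut pushes the base up to the fixed jaw. Its steel lip reaches 8 mm over the base's end, 31 mm above the bed: shut, the base cannot be lifted. Top of jaw 62 mm above the bench.
- jaw_grip (a point): Middle of the upright wooden knob on top of the sliding jaw: a cylinder of 24 mm diameter and 36 mm tall, standing from 66 to 102 mm above the bench; this point is 86 mm above the bench. Its y axis is the direction in which the jaw opens.
- mat: Green cutting mat, fixed on the bench beyond the vise, 120 mm (its x) by 376 mm (its y), 4 mm thick. Origin: centre of its underside.
- pocket0 (a point): Centre of the floor of pocket 0, at base y = -116 mm, 20 mm above the base's underside. Hexagon, 32 mm across flats, 10 mm deep, flat floor. Chopped by hand: each pocket is turned to its own angle about the vertical, which is not reported (this point's axes are the base's), so the pillar must be turned until it drops in.
- pocket1 (a point): Centre of the floor of pocket 1, at base y = -72 mm, 20 mm above the base's underside. Hexagon, 32 mm across flats, 10 mm deep, flat floor. Chopped by hand: each pocket is turned to its own angle about the vertical, which is not reported (this point's axes are the base's), so the pillar must be turned until it drops in.
- pocket2 (a point): Centre of the floor of pocket 2, at base y = -28 mm, 20 mm above the base's underside. Hexagon, 32 mm across flats, 10 mm deep, flat floor. Chopped by hand: each pocket is turned to its own angle about the vertical, which is not reported (this point's axes are the base's), so the pillar must be turned until it drops in.
- pocket3 (a point): Centre of the floor of pocket 3, at base y = 28 mm, 20 mm above the base's underside. Hexagon, 32 mm across flats, 10 mm deep, flat floor. Chopped by hand: each pocket is turned to its own angle about the vertical, which is not reported (this point's axes are the base's), so the pillar must be turned until it drops in.
- pocket4 (a point): Centre of the floor of pocket 4, at base y = 72 mm, 20 mm above the base's underside. Hexagon, 32 mm across flats, 10 mm deep, flat floor. Chopped by hand: each pocket is turned to its own angle about the vertical, which is not reported (this point's axes are the base's), so the pillar must be turned until it drops in.
- pocket5 (a point): Centre of the floor of pocket 5, at base y = 116 mm, 20 mm above the base's underside. Hexagon, 32 mm across flats, 10 mm deep, flat floor. Chopped by hand: each pocket is turned to its own angle about the vertical, which is not reported (this point's axes are the base's), so the pillar must be turned until it drops in.
- pillar0: Loose brass pillar, 80 g, standing upright on the bench: a hex foot 30 mm across flats and 10 mm thick, its lower edge chamfered 1 mm, with a round post of 14 mm diameter on it, 32 mm tall over all. Origin: centre of its underside, z up, x towards a flat of the foot (flats every 60 degrees). Four to six are there. Fully home, its foot is flush with the base's top and the post stands 22 mm proud.
- pillar1: Loose brass pillar, 80 g, standing upright on the bench: a hex foot 30 mm across flats and 10 mm thick, its lower edge chamfered 1 mm, with a round post of 14 mm diameter on it, 32 mm tall over all. Origin: centre of its underside, z up, x towards a flat of the foot (flats every 60 degrees). Four to six are there. Fully home, its foot is flush with the base's top and the post stands 22 mm proud.
- pillar2: Loose brass pillar, 80 g, standing upright on the bench: a hex foot 30 mm across flats and 10 mm thick, its lower edge chamfered 1 mm, with a round post of 14 mm diameter on it, 32 mm tall over all. Origin: centre of its underside, z up, x towards a flat of the foot (flats every 60 degrees). Four to six are there. Fully home, its foot is flush with the base's top and the post stands 22 mm proud.
- pillar3: Loose brass pillar, 80 g, standing upright on the bench: a hex foot 30 mm across flats and 10 mm thick, its lower edge chamfered 1 mm, with a round post of 14 mm diameter on it, 32 mm tall over all. Origin: centre of its underside, z up, x towards a flat of the foot (flats every 60 degrees). Four to six are there. Fully home, its foot is flush with the base's top and the post stands 22 mm proud.
- pillar4: Loose brass pillar, 80 g, standing upright on the bench: a hex foot 30 mm across flats and 10 mm thick, its lower edge chamfered 1 mm, with a round post of 14 mm diameter on it, 32 mm tall over all. Origin: centre of its underside, z up, x towards a flat of the foot (flats every 60 degrees). Four to six are there. Fully home, its foot is flush with the base's top and the post stands 22 mm proud.
- pillar5: Loose brass pillar, 80 g, standing upright on the bench: a hex foot 30 mm across flats and 10 mm thick, its lower edge chamfered 1 mm, with a round post of 14 mm diameter on it, 32 mm tall over all. Origin: centre of its underside, z up, x towards a flat of the foot (flats every 60 degrees). Four to six are there. Fully home, its foot is flush with the base's top and the post stands 22 mm proud.
- bridge: Violin bridge of pale wood, 42 mm wide, 31 mm tall, standing on its two feet. Bystander. Origin: underside.
- spool_clamp: Small spool clamp standing upright: two wooden discs of 34 mm diameter on a thin steel rod, 78 mm tall. Bystander. Origin: underside.
- glue: Cream bottle of glue with an orange cap, 52 mm diameter, 130 mm tall. Bystander. Origin: underside.
- varnish: Amber varnish jar with a white lid, 56 mm diameter, 55 mm tall. Bystander. Origin: underside.
- mug: White mug, 80 mm diameter, 95 mm tall. Bystander. Origin: underside.
Things that resemble listed ones, but are neither listed nor needed, are in the scene too. What is shaped like the pillar0 but black is not meant.

How it is judged:
On the way, in this order (a step that is already met when the one before it is completed fails the run):
1. the base lies in the vise bed, right way up, with the jaw shut on it (z of base in the frame of vise below 0.023 m and x of base in the frame of vise between -0.006 and 0.006 m and y of base in the frame of vise between -0.05 and 0.05 m and angle between base's own z axis and vertical below 0.05 rad and value of joint jaw below 0.004 m), for 0.2 s.
2. every pillar present is fully home in a pocket while the base lies clamped in the vise (((distance between pillar0 and pocket0 below 0.004 m and angle between the z axis of pillar0 and the z axis of base, either way round below 0.08 rad) or (distance between pillar0 and pocket1 below 0.004 m and angle between the z axis of pillar0 and the z axis of base, either way round below 0.08 rad) or (distance between pillar0 and pocket2 below 0.004 m and angle between the z axis of pillar0 and the z axis of base, either way round below 0.08 rad) or (distance between pillar0 and pocket3 below 0.004 m and angle between the z axis of pillar0 and the z axis of base, either way round below 0.08 rad) or (distance between pillar0 and pocket4 below 0.004 m and angle between the z axis of pillar0 and the z axis of base, either way round below 0.08 rad) or (distance between pillar0 and pocket5 below 0.004 m and angle between the z axis of pillar0 and the z axis of base, either way round below 0.08 rad)) and ((distance between pillar1 and pocket0 below 0.004 m and angle between the z axis of pillar1 and the z axis of base, either way round below 0.08 rad) or (distance between pillar1 and pocket1 below 0.004 m and angle between the z axis of pillar1 and the z axis of base, either way round below 0.08 rad) or (distance between pillar1 and pocket2 below 0.004 m and angle between the z axis of pillar1 and the z axis of base, either way round below 0.08 rad) or (distance between pillar1 and pocket3 below 0.004 m and angle between the z axis of pillar1 and the z axis of base, either way round below 0.08 rad) or (distance between pillar1 and pocket4 below 0.004 m and angle between the z axis of pillar1 and the z axis of base, either way round below 0.08 rad) or (distance between pillar1 and pocket5 below 0.004 m and angle between the z axis of pillar1 and the z axis of base, either way round below 0.08 rad)) and ((distance between pillar2 and pocket0 below 0.004 m and angle between the z axis of pillar2 and the z axis of base, either way round below 0.08 rad) or (distance between pillar2 and pocket1 below 0.004 m and angle between the z axis of pillar2 and the z axis of base, either way round below 0.08 rad) or (distance between pillar2 and pocket2 below 0.004 m and angle between the z axis of pillar2 and the z axis of base, either way round below 0.08 rad) or (distance between pillar2 and pocket3 below 0.004 m and angle between the z axis of pillar2 and the z axis of base, either way round below 0.08 rad) or (distance between pillar2 and pocket4 below 0.004 m and angle between the z axis of pillar2 and the z axis of base, either way round below 0.08 rad) or (distance between pillar2 and pocket5 below 0.004 m and angle between the z axis of pillar2 and the z axis of base, either way round below 0.08 rad)) and ((distance between pillar3 and pocket0 below 0.004 m and angle between the z axis of pillar3 and the z axis of base, either way round below 0.08 rad) or (distance between pillar3 and pocket1 below 0.004 m and angle between the z axis of pillar3 and the z axis of base, either way round below 0.08 rad) or (distance between pillar3 and pocket2 below 0.004 m and angle between the z axis of pillar3 and the z axis of base, either way round below 0.08 rad) or (distance between pillar3 and pocket3 below 0.004 m and angle between the z axis of pillar3 and the z axis of base, either way round below 0.08 rad) or (distance between pillar3 and pocket4 below 0.004 m and angle between the z axis of pillar3 and the z axis of base, either way round below 0.08 rad) or (distance between pillar3 and pocket5 below 0.004 m and angle between the z axis of pillar3 and the z axis of base, either way round below 0.08 rad)) and ((distance between pillar4 and pocket0 below 0.004 m and angle between the z axis of pillar4 and the z axis of base, either way round below 0.08 rad) or (distance between pillar4 and pocket1 below 0.004 m and angle between the z axis of pillar4 and the z axis of base, either way round below 0.08 rad) or (distance between pillar4 and pocket2 below 0.004 m and angle between the z axis of pillar4 and the z axis of base, either way round below 0.08 rad) or (distance between pillar4 and pocket3 below 0.004 m and angle between the z axis of pillar4 and the z axis of base, either way round below 0.08 rad) or (distance between pillar4 and pocket4 below 0.004 m and angle between the z axis of pillar4 and the z axis of base, either way round below 0.08 rad) or (distance between pillar4 and pocket5 below 0.004 m and angle between the z axis of pillar4 and the z axis of base, either way round below 0.08 rad)) and ((distance between pillar5 and pocket0 below 0.004 m and angle between the z axis of pillar5 and the z axis of base, either way round below 0.08 rad) or (distance between pillar5 and pocket1 below 0.004 m and angle between the z axis of pillar5 and the z axis of base, either way round below 0.08 rad) or (distance between pillar5 and pocket2 below 0.004 m and angle between the z axis of pillar5 and the z axis of base, either way round below 0.08 rad) or (distance between pillar5 and pocket3 below 0.004 m and angle between the z axis of pillar5 and the z axis of base, either way round below 0.08 rad) or (distance between pillar5 and pocket4 below 0.004 m and angle between the z axis of pillar5 and the z axis of base, either way round below 0.08 rad) or (distance between pillar5 and pocket5 below 0.004 m and angle between the z axis of pillar5 and the z axis of base, either way round below 0.08 rad)) and z of base in the frame of vise below 0.023 m and x of base in the frame of vise between -0.006 and 0.006 m and y of base in the frame of vise between -0.05 and 0.05 m and angle between base's own z axis and vertical below 0.05 rad and value of joint jaw below 0.008 m), for 0.2 s.
3. the vise jaw is slid open by at least 25 mm with the base still on the bed (value of joint jaw above 0.025 m and z of base in the frame of vise below 0.023 m and x of base in the frame of vise between -0.006 and 0.006 m and y of base in the frame of vise between -0.05 and 0.05 m and angle between base's own z axis and vertical below 0.05 rad), for 0.2 s.
At the end, for the whole second after the job is handed in: Every pillar present is fully home (underside within 4 mm of a pocket floor's centre, axis within 0.08 rad of the base's); the base lies at rest, right way up, its whole underside on the green mat (end points within 32 mm of the mat's long centre line and 188 mm of its middle along it) (((distance between pillar0 and pocket0 below 0.004 m and angle between the z axis of pillar0 and the z axis of base, either way round below 0.08 rad) or (distance between pillar0 and pocket1 below 0.004 m and angle between the z axis of pillar0 and the z axis of base, either way round below 0.08 rad) or (distance between pillar0 and pocket2 below 0.004 m and angle between the z axis of pillar0 and the z axis of base, either way round below 0.08 rad) or (distance between pillar0 and pocket3 below 0.004 m and angle between the z axis of pillar0 and the z axis of base, either way round below 0.08 rad) or (distance between pillar0 and pocket4 below 0.004 m and angle between the z axis of pillar0 and the z axis of base, either way round below 0.08 rad) or (distance between pillar0 and pocket5 below 0.004 m and angle between the z axis of pillar0 and the z axis of base, either way round below 0.08 rad)) and ((distance between pillar1 and pocket0 below 0.004 m and angle between the z axis of pillar1 and the z axis of base, either way round below 0.08 rad) or (distance between pillar1 and pocket1 below 0.004 m and angle between the z axis of pillar1 and the z axis of base, either way round below 0.08 rad) or (distance between pillar1 and pocket2 below 0.004 m and angle between the z axis of pillar1 and the z axis of base, either way round below 0.08 rad) or (distance between pillar1 and pocket3 below 0.004 m and angle between the z axis of pillar1 and the z axis of base, either way round below 0.08 rad) or (distance between pillar1 and pocket4 below 0.004 m and angle between the z axis of pillar1 and the z axis of base, either way round below 0.08 rad) or (distance between pillar1 and pocket5 below 0.004 m and angle between the z axis of pillar1 and the z axis of base, either way round below 0.08 rad)) and ((distance between pillar2 and pocket0 below 0.004 m and angle between the z axis of pillar2 and the z axis of base, either way round below 0.08 rad) or (distance between pillar2 and pocket1 below 0.004 m and angle between the z axis of pillar2 and the z axis of base, either way round below 0.08 rad) or (distance between pillar2 and pocket2 below 0.004 m and angle between the z axis of pillar2 and the z axis of base, either way round below 0.08 rad) or (distance between pillar2 and pocket3 below 0.004 m and angle between the z axis of pillar2 and the z axis of base, either way round below 0.08 rad) or (distance between pillar2 and pocket4 below 0.004 m and angle between the z axis of pillar2 and the z axis of base, either way round below 0.08 rad) or (distance between pillar2 and pocket5 below 0.004 m and angle between the z axis of pillar2 and the z axis of base, either way round below 0.08 rad)) and ((distance between pillar3 and pocket0 below 0.004 m and angle between the z axis of pillar3 and the z axis of base, either way round below 0.08 rad) or (distance between pillar3 and pocket1 below 0.004 m and angle between the z axis of pillar3 and the z axis of base, either way round below 0.08 rad) or (distance between pillar3 and pocket2 below 0.004 m and angle between the z axis of pillar3 and the z axis of base, either way round below 0.08 rad) or (distance between pillar3 and pocket3 below 0.004 m and angle between the z axis of pillar3 and the z axis of base, either way round below 0.08 rad) or (distance between pillar3 and pocket4 below 0.004 m and angle between the z axis of pillar3 and the z axis of base, either way round below 0.08 rad) or (distance between pillar3 and pocket5 below 0.004 m and angle between the z axis of pillar3 and the z axis of base, either way round below 0.08 rad)) and ((distance between pillar4 and pocket0 below 0.004 m and angle between the z axis of pillar4 and the z axis of base, either way round below 0.08 rad) or (distance between pillar4 and pocket1 below 0.004 m and angle between the z axis of pillar4 and the z axis of base, either way round below 0.08 rad) or (distance between pillar4 and pocket2 below 0.004 m and angle between the z axis of pillar4 and the z axis of base, either way round below 0.08 rad) or (distance between pillar4 and pocket3 below 0.004 m and angle between the z axis of pillar4 and the z axis of base, either way round below 0.08 rad) or (distance between pillar4 and pocket4 below 0.004 m and angle between the z axis of pillar4 and the z axis of base, either way round below 0.08 rad) or (distance between pillar4 and pocket5 below 0.004 m and angle between the z axis of pillar4 and the z axis of base, either way round below 0.08 rad)) and ((distance between pillar5 and pocket0 below 0.004 m and angle between the z axis of pillar5 and the z axis of base, either way round below 0.08 rad) or (distance between pillar5 and pocket1 below 0.004 m and angle between the z axis of pillar5 and the z axis of base, either way round below 0.08 rad) or (distance between pillar5 and pocket2 below 0.004 m and angle between the z axis of pillar5 and the z axis of base, either way round below 0.08 rad) or (distance between pillar5 and pocket3 below 0.004 m and angle between the z axis of pillar5 and the z axis of base, either way round below 0.08 rad) or (distance between pillar5 and pocket4 below 0.004 m and angle between the z axis of pillar5 and the z axis of base, either way round below 0.08 rad) or (distance between pillar5 and pocket5 below 0.004 m and angle between the z axis of pillar5 and the z axis of base, either way round below 0.08 rad)) and x of base_end0 in the frame of mat between -0.032 and 0.032 m and y of base_end0 in the frame of mat between -0.188 and 0.188 m and z of each of base_end0, base_end1 in the frame of mat below 0.007 m and x of base_end1 in the frame of mat between -0.032 and 0.032 m and y of base_end1 in the frame of mat between -0.188 and 0.188 m and angle between base's own z axis and vertical below 0.05 rad and linear speed of base below 0.02 m/s); the robot touches nothing.
It fails at once if a bystander is moved more than 5 cm (distance of any of bridge, spool_clamp, glue, varnish, mug from where it was at the start of the episode above 0.05 m).
Of pillar0, pillar1, pillar2, pillar3, pillar4, pillar5 only 4 to 6 are there at a start; the rules pass over those that are not, and their reading is None.
At some moment in a run one of pillar0, pillar1, pillar2, pillar3, pillar4, pillar5 may be knocked a few centimetres aside while the robot is not near it.
It also fails if it takes over 210 s, if anything falls off the work surface, if the arm or the gripper's body presses on something with over 40 N, if the wrist force passes 120 N, or if a joint passes its speed limit or range.

## Working session

There is one attempt and no reset: what is moved stays moved. The work goes in short steps, Python scripts to look and compute and a tool call to move; the robot and the scene stay as the last step left them, time stands still between calls to the robot, and variables do not carry over. Pictures are saved under pics/ and viewed, at most 14 in all, crops included, and the job is handed in when it is done.

Besides the shell and the picture viewer there is one more tool, called after "Emit:" by a JSON object that holds its "method" and its "body". arm_command: Moves the arm, as the interface text tells. Shift numbers are shares of 0.1 m and turn numbers shares of 60 degrees, none past 1 either way. Its arguments: {"type":"object","properties":{"series":{"type":"string"},"gripper":{"type":"number"},"squeeze":{"type":"number"}},"required":["series"]}

```bash
ls; mkdir -p pics
cat > h.py <<'E'
import numpy as np, cv2, sys
sys.path.insert(0,'.')
from cell import manip, imaging, ticket
from scipy.spatial.transform import Rotation as R
def grab(n):
    i=imaging.camera_info(n); p,d=imaging.grab_frame(n); return p,d,i
def K(i):
    f=240/np.tan(np.radians(i['fov_y'])/2); return np.array([[f,0,i['cx']],[0,f,i['cy']],[0,0,1]])
def world(i,u,v,d):
    q=cv2.undistortPoints(np.array([u,v],float).T.reshape(-1,1,2),K(i),np.array(i['distortion'])).reshape(-1,2)
    d=np.asarray(d,float).reshape(-1); c=np.c_[q[:,0]*d,-q[:,1]*d,-d]
    T=np.array(i['world_from_camera']); return c@T[:3,:3].T+T[:3,3]
def cloud(d,i):
    v,u=np.mgrid[:480,:640]; return world(i,u.ravel(),v.ravel(),d.ravel()).reshape(480,640,3)
def save(n,p): cv2.imwrite('pics/'+n+'.png',p[:,:,::-1])
E
python3 - <<'E'
from h import *
for n in('top','side'):
    p,d,i=grab(n); save(n+'0',p); np.savez(n+'0.npz',p=p,P=cloud(d,i),d=d)
    T=np.array(i['world_from_camera']);print(n,i['fov_y'],i['cx'],i['cy'],i['distortion'],T.round(3).tolist())
print(manip.get_state())
E
```

```text
pics
top 45.638595216726486 320.81086797219723 239.45941083570213 [0.04761658 0.         0.         0.         0.        ] [[-0.025, 0.999, -0.038, 0.505], [-1.0, -0.025, -0.006, -0.004], [-0.007, 0.038, 0.999, 1.252], [0.0, 0.0, 0.0, 1.0]]
side 46.680473041864026 319.51016323033485 243.68028006624553 [-0.14396558  0.          0.          0.          0.        ] [[0.992, 0.078, -0.098, 0.427], [-0.125, 0.545, -0.829, -1.07], [-0.011, 0.835, 0.551, 0.808], [0.0, 0.0, 0.0, 1.0]]
{'t': 0.1, 'joints': array([-8.14894673e-01,  3.59343723e-01,  1.11454226e-02, -2.83942156e-04,
       -1.22411152e+00, -2.88106563e-01]), 'joint_velocities': array([-1.38255523e-03, -1.67919693e-03,  1.61712731e-03,  1.22586630e-03,
       -3.18759666e-04,  1.65076099e-05]), 'tau': array([-1.77621554e-03, -5.84765661e+01,  2.94106829e+01,  6.95449635e+00,
       -3.19293649e-03,  8.45400422e-06]), 'position': array([ 0.3041463 , -0.60210856,  0.2304412 ]), 'eef_rot': array([ 7.27859933e-01, -3.05557390e+00, -2.26950166e-03]), 'ft_force': array([ 0.47159083,  0.94423904, -0.82285138]), 'torque': array([-0.01256732, -0.04885672, -0.01107491]), 'gripper_force': 0.0, 'finger_gap': 0.08587460213529342}
```

View pics/top0.png

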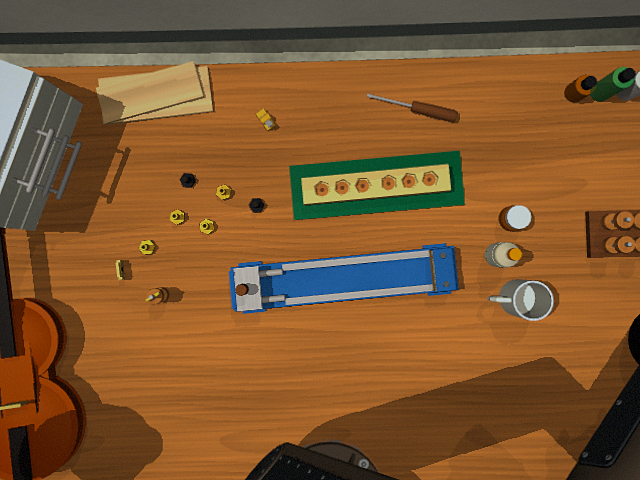

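View pics/side0.png

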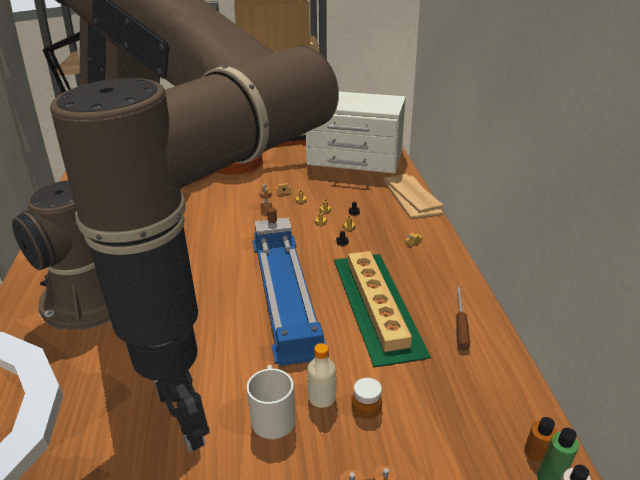

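The top view shows the base on the mat at px (376,184) and the vise with its jaw at (247,288). Brass pillars stand at (224,192), (177,217), (207,226) and (148,247), black decoys at (188,180) and (257,205), and an unknown yellow thing at (265,119).

Run:
```python
from h import *
z=np.load('top0.npz');p=z['p'];P=z['P']
hsv=cv2.cvtColor(p,cv2.COLOR_RGB2HSV)
def box(m,name):
    q=P[m]; c,s,a=cv2.minAreaRect((q[:,:2]*1000).astype(np.float32)); print(name,m.sum(),np.round(c,1),np.round(s,1),round(a,2),'z',np.percentile(q[:,2],[5,50,95]).round(4))
v,u=np.mgrid[:480,:640]
def win(a,b,c,d): return (u>=a)&(u<b)&(v>=c)&(v<d)
H,S,V=[hsv[...,k].astype(int) for k in range(3)]
def big(m):
    n,l,st,_=cv2.connectedComponentsWithStats(m.astype(np.uint8)); return l==1+np.argmax(st[1:,4])
g=win(280,480,140,230)&(H>60)&(H<90)&(S>100)&(P[...,2]<.012); box(g,'mat')
b=win(290,460,150,215)&(P[...,2]>.026)&(P[...,2]<.045); box(big(b),'base')
bl=win(220,470,235,320)&(P[...,2]>.012); box(big(bl),'vise all')
for lo,hi in((.016,.024),(.025,.033),(.05,.058),(.058,.066),(.068,.12)):
    m=win(220,470,235,320)&(P[...,2]>lo)&(P[...,2]<hi)
    for k in range(1):
        box(m,'vise %g'%lo)
jb=win(225,285,255,320)&(P[...,2]>.045)&(P[...,2]<.07); box(big(jb),'jaw')
fb=win(425,470,235,300)&(P[...,2]>.045)&(P[...,2]<.07); box(big(fb),'fixed')
kn=win(225,285,255,320)&(P[...,2]>.09); box(kn,'knob')
for (a,c) in((224,192),(177,217),(207,226),(148,247),(188,180),(257,205),(265,119)):
    w=win(a-14,a+15,c-14,c+15); m=w&(P[...,2]>.02); f=w&(P[...,2]>.005)
    print((a,c),m.sum(),f.sum(),P[m].mean(0).round(4),P[f].mean(0).round(4),P[f][:,2].max().round(4))
a=np.hstack([cv2.resize(p[x:x+50,y:y+60],None,fx=6,fy=6,interpolation=cv2.INTER_CUBIC) for x,y in((97,235),)]+[cv2.resize(np.load('side0.npz')['p'][222:272,384:444],None,fx=6,fy=6)])
save('crop0',a)
```

```text
mat 5001 [ 669.6 -121. ] [120.4 375.4] 3.77 z [-0.0003  0.0037  0.0079]
base 2886 [ 668.  -116.2] [ 57.  317.4] 3.84 z [0.0285 0.0336 0.0375]
vise all 10143 [466.7 -43.7] [ 98. 488.] 3.97 z [0.0165 0.0228 0.0633]
vise 0.016 5162 [467.4 -44.1] [ 95.9 486.2] 4.11 z [0.0167 0.0198 0.0232]
vise 0.025 1947 [467.1 -42.2] [ 91.  479.9] 4.61 z [0.0253 0.0281 0.0318]
vise 0.05 281 [467.  -43.5] [ 89.1 459.6] 4.14 z [0.0538 0.0569 0.0579]
vise 0.058 1525 [467.2 -42.9] [ 89.8 458.8] 4.08 z [0.0585 0.0612 0.0647]
vise 0.068 142 [466.3 -34. ] [ 68.2 431.6] 4.63 z [0.0687 0.1007 0.1045]
jaw 964 [452.5 162.2] [89.9 57.4] 3.89 z [0.0575 0.0617 0.0657]
fixed 920 [ 482.2 -250.8] [89.6 43.2] 3.64 z [0.0546 0.0598 0.0638]
knob 130 [482.1  89.5] [ 22.8 191. ] 20.86 z [0.0968 0.1017 1.2523]
(224, 192) 41 183 [0.6504 0.1983 0.1199] [0.659  0.2099 0.0346] 1.2523
(177, 217) 45 185 [0.5936 0.2665 0.2202] [0.6061 0.3041 0.0608] 1.2523
(207, 226) 38 175 [0.5832 0.2382 0.0955] [0.5869 0.2488 0.0285] 1.2523
(148, 247) 53 197 [0.5429 0.3534 0.1222] [0.5444 0.3735 0.0397] 1.2523
(188, 180) 42 181 [0.6806 0.2783 0.0886] [0.6868 0.2887 0.0279] 1.2523
(257, 205) 42 175 [0.6196 0.1294 0.1476] [0.628  0.1398 0.0427] 1.2523
(265, 119) 84 227 [0.7956 0.1096 0.0966] [0.8103 0.1166 0.0435] 1.2523
```

View pics/crop0.png

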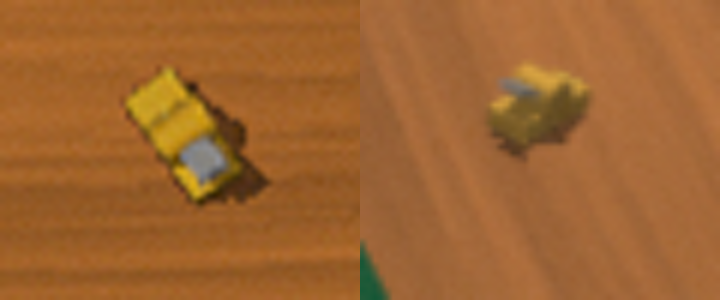

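Those crops show a little brass plane with a steel blade, not a pillar, so there are four brass pillars. I'll refine the positions with the invalid depth filtered out and plan the first move.

```bash
cat >> h.py <<'E'
def plan(x,y,z,h=None):
    """tool-frame shift (units of .1 m) after levelling/turning so that tool y heads h deg"""
    s=manip.get_state(); Rm=R.from_rotvec(s['eef_rot']); p=s['position']
    h0=np.degrees(np.arctan2(*Rm.as_matrix()[[1,0],1])); h=h0 if h is None else h
    dh=(h-h0+180)%360-180
    a=np.radians(h); Rt=np.array([[-np.sin(a),np.cos(a),0],[np.cos(a),np.sin(a),0],[0,0,-1]]).T
    Rt=np.c_[[np.sin(-a)*-1*-1*-1 if 0 else np.cos(a+np.pi/2),np.sin(a+np.pi/2),0],[np.cos(a),np.sin(a),0],[0,0,-1]]
    t=Rt.T@(np.array([x,y,z])-p)/.1; w=(Rm.inv()*R.from_matrix(Rt)).as_rotvec(degrees=True)/60
    n=int(np.ceil(max(np.linalg.norm(t)/.41)if 0 else np.linalg.norm(t)/.41)); m=int(np.ceil(np.linalg.norm(w)/.118))
    print('t %.1f head %.2f pos %s gap %.4f j6 %.2f'%(s['t'],h0,p.round(4),s['finger_gap'],s['joints'][5]))
    print('turn',w.round(3),'rows',m,'| then shift',t.round(3),'rows',n,'each',(t/max(n,1)).round(3))
E
python3 - <<'E'
import re
s=open('h.py').read()
s=re.sub(r"    a=np.radians\(h\); Rt=.*\n    Rt=.*\n","    a=np.radians(h); Rt=np.c_[[-np.sin(a),np.cos(a),0],[np.cos(a),np.sin(a),0],[0,0,-1]]\n",s)
s=s.replace("np.ceil(max(np.linalg.norm(t)/.41)if 0 else np.linalg.norm(t)/.41)","np.ceil(np.linalg.norm(t)/.41)")
open('h.py','w').write(s)
E
python3 - <<'E'
from h import *
z=np.load('top0.npz');P=z['P'];v,u=np.mgrid[:480,:640]
for (a,c) in((224,192),(177,217),(207,226),(148,247)):
    w=(abs(u-a)<15)&(abs(v-c)<15)&(P[...,2]<.06); m=w&(P[...,2]>.022);f=w&(P[...,2]>.006)
    print(m.sum(),f.sum(),P[m].mean(0).round(4),P[f].mean(0).round(4))
plan(.668,-.117,.25,183.9)
E
```

```text
37 167 [0.6619 0.2143 0.0308] [0.6616 0.2142 0.015 ]
38 164 [0.6098 0.3162 0.0301] [0.6098 0.3161 0.0147]
36 163 [0.5875 0.2517 0.0313] [0.588  0.2518 0.0149]
45 179 [0.5461 0.3829 0.0308] [0.5452 0.3816 0.0153]
t 0.1 head 116.80 pos [ 0.3041 -0.6021  0.2304] gap 0.0859 j6 -0.29
turn [ 1.000e-03  1.000e-03 -1.118e+00] rows 10 | then shift [-4.592 -3.96  -0.196] rows 15 each [-0.306 -0.264 -0.013]
```

Emit:
{"method": "arm_command", "body": {"series": "0 0 0 0 0 -0.112;0 0 0 0 0 -0.112;0 0 0 0 0 -0.112;0 0 0 0 0 -0.112;0 0 0 0 0 -0.112;0 0 0 0 0 -0.112;0 0 0 0 0 -0.112;0 0 0 0 0 -0.112;0 0 0 0 0 -0.112;0 0 0 0 0 -0.112", "gripper": 1}}

```text
t: 0.93
position: [0.3042, -0.6022, 0.2307]
eef_rot: [-2.304, 2.136, 0.002]
ft_force: [0.5, 0.3, 0.3]
finger_gap: 0.0853
gripper_force: 0.0
```

Emit:
{"method": "arm_command", "body": {"series": "-0.31 -0.264 -0.013 0 0 0;-0.306 -0.264 -0.013 0 0 0;-0.306 -0.264 -0.013 0 0 0;-0.306 -0.264 -0.013 0 0 0;-0.306 -0.264 -0.013 0 0 0;-0.306 -0.264 -0.013 0 0 0;-0.306 -0.264 -0.013 0 0 0;-0.306 -0.264 -0.013 0 0 0"}}

```text
t: 1.6
position: [0.4986, -0.3412, 0.2416]
eef_rot: [2.298, -2.143, -0.001]
ft_force: [-0.2, -0.7, -0.5]
finger_gap: 0.0857
gripper_force: 0.0
```

Emit:
{"method": "arm_command", "body": {"series": "-0.306 -0.264 -0.013 0 0 0;-0.306 -0.264 -0.013 0 0 0;-0.306 -0.264 -0.013 0 0 0;-0.306 -0.264 -0.013 0 0 0;-0.306 -0.264 -0.013 0 0 0;-0.306 -0.264 -0.013 0 0 0;-0.306 -0.264 -0.013 0 0 0;0 0 0 0 0 0;0 0 0 0 0 0"}}

```text
t: 2.35
position: [0.6681, -0.1143, 0.2494]
eef_rot: [2.3, -2.138, -0.002]
ft_force: [-0.4, -0.5, -0.3]
finger_gap: 0.0853
gripper_force: 0.0
```

Run:
```python
from h import *
p,d,i=grab('wrist'); save('w1',p); np.savez('w1.npz',p=p,P=cloud(d,i),d=d)
T=np.array(i['world_from_camera']);print(i['fov_y'],T.round(3).tolist(),i['distortion'])
plan(.668,-.117,.25,183.9)
```

```text
60.54708308302027 [[-0.997, 0.07, 0.02, 0.673], [-0.073, -0.962, -0.264, -0.182], [0.001, -0.265, 0.964, 0.393], [0.0, 0.0, 0.0, 1.0]] [0.02622376 0.         0.         0.         0.        ]
t 2.4 head -175.91 pos [ 0.6673 -0.1156  0.2498] gap 0.0854 j6 -0.04
turn [0.002 0.    0.003] rows 1 | then shift [ 0.015 -0.006 -0.002] rows 1 each [ 0.015 -0.006 -0.002]
```

View pics/w1.png

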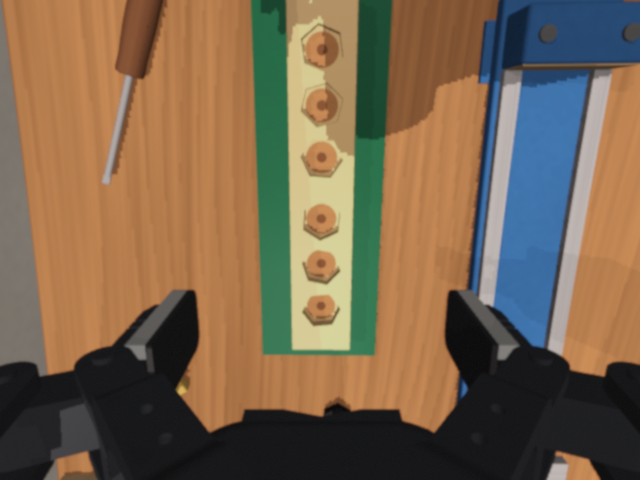

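Wrist view: the base runs down the middle (u≈322), with its rear end at v≈351. The fixed jaw and rails show on the right (u≈490–600).

```bash
cat >> h.py <<'E'
def edges(P,m,c,h,lo,hi,n=25,ax=0):
    """slice mask points m along y' (frame yaw h at c), return fitted centre line x' of slices"""
    a=np.radians(h); q=(P[m][:,:2]-c)@np.array([[np.cos(a),-np.sin(a)],[np.sin(a),np.cos(a)]])
    L=[]
    b=np.linspace(lo,hi,n+1)
    for k in range(n):
        s=q[(q[:,1]>=b[k])&(q[:,1]<b[k+1]),0]
        if len(s)>4: L.append(((b[k]+b[k+1])/2,s.min(),s.max()))
    L=np.array(L); f1=np.polyfit(L[:,0],L[:,1],1);f2=np.polyfit(L[:,0],L[:,2],1)
    print('   left x0 %.4f right x0 %.4f mid %.4f slope(deg) %.2f %.2f'%(f1[1],f2[1],(f1[1]+f2[1])/2,np.degrees(f1[0]),np.degrees(f2[0])), 'y range',q[:,1].min().round(4),q[:,1].max().round(4))
E
python3 - <<'E'
from h import *
def run(P,tag):
    Z=P[...,2]; X=P[...,0];Y=P[...,1]
    print(tag)
    b=(Z>.03)&(Z<.045)&(abs(X-.668)<.05)&(Y<.06)&(Y>-.30)
    print(' base');edges(P,b,np.array([.668,-.117]),3.9,-.10 if tag=='top' else -.1,.13)
    r=(Z>.0245)&(Z<.034)&(X>.40)&(X<.54)&(Y>-.24)&(Y<.15)
    print(' rails outer z',np.median(Z[r]));edges(P,r,np.array([.4693,-.0707]),4.1,-.14,.0,14)
    bed=(Z>.014)&(Z<.0235)&(abs(X-.4693)<.045)&(Y>-.24)&(Y<.15)
    a=np.radians(4.1); q=(P[:,:,:2]-[.4693,-.0707])@np.array([[np.cos(a),-np.sin(a)],[np.sin(a),np.cos(a)]])
    bed&=abs(q[...,0])<.036
    print(' bed');edges(P,bed,np.array([.4693,-.0707]),4.1,-.14,.0,14)
    f=(Z>.05)&(Z<.07)&(abs(q[...,0])<.04)&(q[...,1]<-.1)&(q[...,1]>-.26);print(' fixed y',np.percentile(q[f][:,1],[1,99,100]) if f.any() else None)
    f=(Z>.05)&(Z<.07)&(abs(q[...,0])<.04)&(q[...,1]>.15)&(q[...,1]<.3);print(' jaw y',np.percentile(q[f][:,1],[0,1,99]) if f.any() else None)
run(np.load('top0.npz')['P'],'top'); run(np.load('w1.npz')['P'],'wrist')
E
```

```text
top
 base
   left x0 -0.0278 right x0 0.0274 mid -0.0002 slope(deg) -0.05 -0.01 y range -0.1579 0.1595
 rails outer z 0.028070352821591538
   left x0 -0.0429 right x0 0.0425 mid -0.0002 slope(deg) 0.11 -0.73 y range -0.1611 0.2074
 bed
   left x0 -0.0290 right x0 0.0313 mid 0.0012 slope(deg) 1.09 0.42 y range -0.1612 0.2092
 fixed y [-0.20146467 -0.15979257 -0.15910425]
 jaw y [0.20470235 0.20508387 0.25606733]
wrist
 base
   left x0 -0.0278 right x0 0.0277 mid -0.0001 slope(deg) -0.01 -0.06 y range -0.1498 0.1595
 rails outer z 0.028542872573781908
   left x0 -0.0444 right x0 0.0434 mid -0.0005 slope(deg) -0.05 -0.36 y range -0.1729 0.1067
 bed
   left x0 -0.0302 right x0 0.0258 mid -0.0022 slope(deg) 0.34 -0.18 y range -0.1601 0.1032
 fixed y [-0.20101299 -0.15941893 -0.15900379]
 jaw y [0.20273479 0.20333451 0.22304665]
```

Run:
```python
from h import *
plan(.6679,-.1162,.011,183.9)
```

```text
t 2.4 head -175.91 pos [ 0.6673 -0.1156  0.2498] gap 0.0854 j6 -0.04
turn [0.002 0.    0.003] rows 1 | then shift [ 0.007 -0.005  2.388] rows 6 each [ 0.001 -0.001  0.398]
```

Emit:
{"method": "arm_command", "body": {"series": "0.007 -0.005 0.38 0 0 0.003;0 0 0.4 0 0 0;0 0 0.4 0 0 0;0 0 0.4 0 0 0;0 0 0.4 0 0 0;0 0 0.25 0 0 0;0 0 0.16 0 0 0;0 0 0 0 0 0;0 0 0 0 0 0"}}

```text
t: 3.15
position: [0.6669, -0.1184, 0.0114]
eef_rot: [2.292, -2.146, -0.002]
ft_force: [0.7, -0.0, 1.4]
finger_gap: 0.0855
gripper_force: 0.0
```

Emit:
{"method": "arm_command", "body": {"series": "0 0 0 0 0 0;0 0 0 0 0 0;0 0 0 0 0 0;0 0 0 0 0 0;0 0 0 0 0 0;0 0 0 0 0 0;0 0 0 0 0 0;0 0 0 0 0 0;0 0 0 0 0 0", "gripper": -1, "squeeze": 60}}

```text
t: 3.9
position: [0.669, -0.1174, 0.0142]
eef_rot: [-2.293, 2.144, -0.004]
ft_force: [-1.1, 0.2, 8.0]
finger_gap: 0.0546
gripper_force: 66.5
```

Run:
```python
from h import *
plan(.6679,-.1162,.130,183.9)
```

```text
t 3.9 head -176.15 pos [ 0.669  -0.1174  0.0142] gap 0.0546 j6 -0.05
turn [-0.003 -0.    -0.001] rows 1 | then shift [-0.012  0.01  -1.158] rows 3 each [-0.004  0.003 -0.386]
```

Emit:
{"method": "arm_command", "body": {"series": "0 0 -0.2 0 0 0;0 0 -0.3 0 0 0;0 0 -0.35 0 0 0;0 0 -0.31 0 0 0;0 0 0 0 0 0;0 0 0 0 0 0;0 0 0 0 0 0"}}

```text
t: 4.48
position: [0.6671, -0.1169, 0.1276]
eef_rot: [-2.294, 2.146, 0.001]
ft_force: [-0.7, 0.1, -4.3]
finger_gap: 0.0548
gripper_force: 65.5
```

Run:
```python
from h import *
plan(.4679,-.0547,.130,184.05)
```

```text
t 4.5 head -176.20 pos [ 0.6671 -0.1169  0.1276] gap 0.0548 j6 -0.05
turn [ 0.     0.001 -0.004] rows 1 | then shift [-0.761  1.943 -0.024] rows 6 each [-0.127  0.324 -0.004]
```

Emit:
{"method": "arm_command", "body": {"series": "-0.127 0.324 -0.004 0 0 -0.004;-0.127 0.324 -0.004 0 0 0;-0.127 0.324 -0.004 0 0 0;-0.127 0.324 -0.004 0 0 0;-0.127 0.324 -0.004 0 0 0;-0.127 0.324 -0.004 0 0 0;0 0 0 0 0 0;0 0 0 0 0 0;0 0 0 0 0 0;0 0 0 0 0 0"}}

```text
t: 5.32
position: [0.4689, -0.0549, 0.1297]
eef_rot: [2.298, -2.141, -0.001]
ft_force: [0.8, 0.7, -3.7]
finger_gap: 0.0546
gripper_force: 65.8
```

Run:
```python
from h import *
plan(.4679,-.0547,.130,184.05)
p,d,i=grab('wrist'); save('w2',p); P=cloud(d,i);np.savez('w2.npz',p=p,P=P,d=d)
Z=P[...,2];a=np.radians(4.1); c=np.array([.469,-.0707]);q=(P[:,:,:2]-c)@np.array([[np.cos(a),-np.sin(a)],[np.sin(a),np.cos(a)]])
b=(Z>.135)&(Z<.17)&(abs(q[...,0])<.04)&(q[...,1]<-.0)
print('base z',np.median(Z[b]));edges(P,b,c,4.1,-.13,-.03,20)
r=(Z>.0245)&(Z<.034)&(abs(q[...,0])<.05)&(q[...,1]<.19);print('rails');edges(P,r,c,4.1,-.155,-.06,20)
T,dT,iT=grab('top');P=cloud(dT,iT);Z=P[...,2];q=(P[:,:,:2]-c)@np.array([[np.cos(a),-np.sin(a)],[np.sin(a),np.cos(a)]]);save('t2',T)
b=(Z>.125)&(Z<.17)&(abs(q[...,0])<.035)&(q[...,1]<-.06)
print('top base z',np.median(Z[b]));edges(P,b,c,4.1,-.13,-.06,10)
```

```text
t 5.3 head -175.94 pos [ 0.4689 -0.0549  0.1297] gap 0.0546 j6 -0.23
turn [ 0.001 -0.     0.   ] rows 1 | then shift [-0.002  0.01  -0.003] rows 1 each [-0.002  0.01  -0.003]
base z 0.14990085269883335
   left x0 -0.0275 right x0 0.0287 mid 0.0006 slope(deg) 0.13 -0.04 y range -0.0812 -0.0
railsTraceback (most recent call last):
  File "<stdin>", line 7, in <module>
  File "h.py", line 34, in edges
    L=np.array(L); f1=np.polyfit(L[:,0],L[:,1],1);f2=np.polyfit(L[:,0],L[:,2],1)
                                 ~^^^^^
IndexError: too many indices for array: array is 1-dimensional, but 2 were indexed
```

View pics/w2.png

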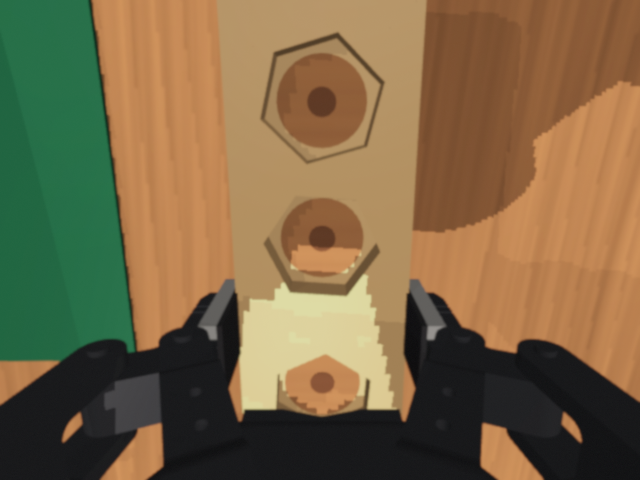

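The wrist view shows the gripped base (u≈230–410) with the vise hidden under it, and the mat on the left. I'll go down to just above the rails and compare from near.

Emit:
{"method": "arm_command", "body": {"series": "0 0.006 0.3 0 0 0;0 0 0.3 0 0 0;0 0 0.2 0 0 0;0 0 0.03 0 0 0;0 0 0 0 0 0;0 0 0 0 0 0;0 0 0 0 0 0"}}

```text
t: 5.95
position: [0.4693, -0.0547, 0.0484]
eef_rot: [-2.298, 2.14, -0.002]
ft_force: [-0.7, 0.8, -2.2]
finger_gap: 0.0545
gripper_force: 65.8
```

Run:
```python
from h import *
plan(.4679,-.0547,.130,184.05)
a=np.radians(4.1); c=np.array([.469,-.0707])
for n in('wrist','top'):
    p,d,i=grab(n); save(n+'3',p); P=cloud(d,i);np.savez(n+'3.npz',p=p,P=P,d=d)
    Z=P[...,2];q=(P[:,:,:2]-c)@np.array([[np.cos(a),-np.sin(a)],[np.sin(a),np.cos(a)]])
    b=(Z>.05)&(Z<.085)&(abs(q[...,0])<.034)&(q[...,1]<-.05)&(q[...,1]>-.155)
    print(n,'base z',np.median(Z[b]));edges(P,b,c,4.1,-.13,-.05,16)
    r=(Z>.0245)&(Z<.034)&(abs(q[...,0])<.055)&(q[...,1]<-.03)&(q[...,1]>-.155);print('rails',r.sum())
    if r.sum()>50: edges(P,r,c,4.1,-.155,-.03,20)
p=np.load('wrist3.npz')['p'];t=np.load('top3.npz')['p'][210:350,210:490]
save('c3',np.vstack([p[:300],cv2.resize(t,(640,300))]))
```

```text
t 6.0 head -175.93 pos [ 0.4693 -0.0547  0.0484] gap 0.0545 j6 -0.23
turn [-0.002  0.     0.   ] rows 1 | then shift [-0.001  0.014 -0.816] rows 2 each [-0.001  0.007 -0.408]
wrist base z 0.06852234329085113
   left x0 -0.0272 right x0 0.0293 mid 0.0011 slope(deg) 0.02 0.23 y range -0.0811 -0.05
rails 5786
   left x0 -0.0437 right x0 0.0433 mid -0.0002 slope(deg) 0.16 -0.18 y range -0.0903 -0.03
top base z 0.06717581598437405
   left x0 0.0515 right x0 0.0283 mid 0.0399 slope(deg) 39.68 -0.20 y range -0.1413 -0.0657
rails 476
   left x0 0.0822 right x0 0.0450 mid 0.0636 slope(deg) 55.28 0.77 y range -0.155 -0.0501
```

View pics/c3.png

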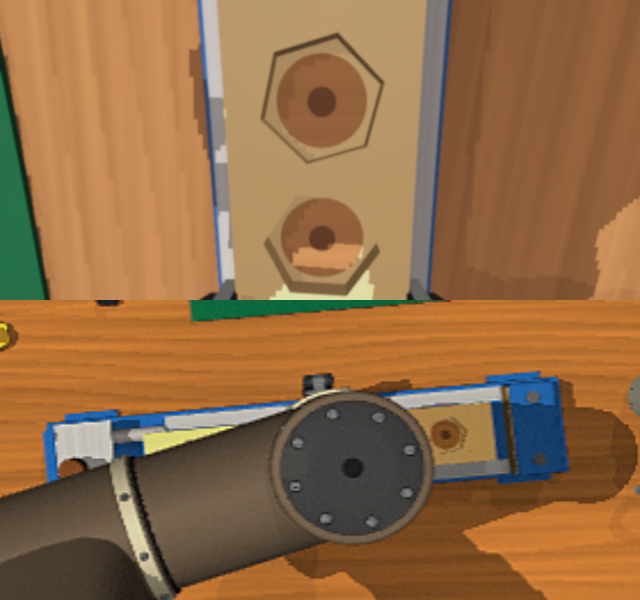

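The view shows a bit more rail on the right (413→437) than on the left (214→229): the base sits about 1.3 mm too far to +x. I'll correct that and lower.

Emit:
{"method": "arm_command", "body": {"series": "0 0.013 0 0 0 0;0 0 0.06 0 0 0;0 0 0.04 0 0 0;0 0 0.04 0 0 0;0 0 0.02 0 0 0;0 0 0.02 0 0 0;0 0 0 0 0 0;0 0 0 0 0 0;0 0 0 0 0 0"}}

```text
t: 6.8
position: [0.4669, -0.0549, 0.0301]
eef_rot: [-2.299, 2.141, -0.001]
ft_force: [-4.3, 1.8, 13.7]
finger_gap: 0.0546
gripper_force: 68.3
```

```bash
cat >> h.py <<'E'
C=np.array([.469,-.0707]); A=np.radians(4.1); M=np.array([[np.cos(A),-np.sin(A)],[np.sin(A),np.cos(A)]])
def near(n='wrist',lo=.04,hi=.085,name=None):
    p,d,i=grab(n); P=cloud(d,i)
    if name: save(name,p)
    Z=P[...,2];q=(P[:,:,:2]-C)@M
    b=(Z>lo)&(Z<hi)&(abs(q[...,0])<.034)&(q[...,1]<-.05)&(q[...,1]>-.155)
    print(n,'base z',np.median(Z[b]));edges(P,b,C,4.1,-.13,-.05,16)
    r=(Z>.0245)&(Z<.034)&(abs(q[...,0])<.055)&(q[...,1]<-.03)&(q[...,1]>-.155);print('rails',r.sum())
    if r.sum()>50: edges(P,r,C,4.1,-.155,-.03,20)
    return p,P
E
python3 - <<'E'
from h import *
plan(.4679,-.0547,.130,184.05); print(manip.get_state()['ft_force'])
near()
E
```

```text
t 6.8 head -175.92 pos [ 0.4669 -0.0549  0.0301] gap 0.0546 j6 -0.23
turn [-0. -0.  0.] rows 1 | then shift [-0.002 -0.01  -0.999] rows 3 each [-0.001 -0.003 -0.333]
[-4.34293845  1.77562092 13.73909912]
wrist base z 0.050401790688660214
   left x0 -0.0292 right x0 0.0261 mid -0.0015 slope(deg) 0.44 -0.38 y range -0.081 -0.05
rails 11147
   left x0 -0.0437 right x0 0.0439 mid 0.0001 slope(deg) 0.09 0.16 y range -0.0861 -0.03
```

Emit:
{"method": "arm_command", "body": {"series": "0 0 0 0 0 0;0 0 0 0 0 0;0 0 0 0 0 0;0 0 0 0 0 0;0 0 -0.3 0 0 0;0 0 -0.4 0 0 0;0 0 -0.4 0 0 0;0 0 -0.2 0 0 0;0 0 0 0 0 0;0 0 0 0 0 0", "gripper": 1}}

```text
t: 7.68
position: [0.4674, -0.0548, 0.1605]
eef_rot: [-2.297, 2.139, -0.002]
ft_force: [-0.1, 0.1, -0.6]
finger_gap: 0.0856
gripper_force: 0.0
```

Run:
```python
from h import *
P=np.load('top0.npz')['P'];v,u=np.mgrid[:480,:640];Z=P[...,2]
k=(abs(u-242)<20)&(abs(v-289)<20)&(Z>.095)&(Z<.11);kc=P[k].mean(0);print('knob',k.sum(),kc, ((kc[:2]-C)@M))
p,P=near(lo=.035)
x,y=kc[:2];plan(x,y,.16,184.1)
```

```text
knob 113 [0.45248581 0.16774532 0.10130106] [0.00057631 0.23901581]
wrist base z 0.050006614766217455
   left x0 -0.0295 right x0 0.0265 mid -0.0015 slope(deg) -0.28 0.09 y range -0.1138 -0.0503
rails 6140
   left x0 -0.0432 right x0 0.0431 mid -0.0000 slope(deg) 0.13 -0.22 y range -0.1168 -0.03
t 7.7 head -175.95 pos [ 0.4665 -0.0549  0.1592] gap 0.0853 j6 -0.23
turn [-0.     0.    -0.001] rows 1 | then shift [-2.231 -0.02  -0.008] rows 6 each [-0.372 -0.003 -0.001]
```

Emit:
{"method": "arm_command", "body": {"series": "-0.372 -0.003 0 0 0 0;-0.372 -0.003 0 0 0 0;-0.372 -0.003 0 0 0 0;-0.372 -0.003 0 0 0 0;-0.372 -0.003 0 0 0 0;-0.372 -0.003 0 0 0 0;0 0 0 0 0 0;0 0 0.35 0 0 0;0 0 0.35 0 0 0;0 0 0.2 0 0 0;0 0 0 0 0 0;0 0 0 0 0 0"}}

```text
t: 8.73
position: [0.4517, 0.1667, 0.0677]
eef_rot: [2.295, -2.138, -0.0]
ft_force: [0.3, 0.2, 1.0]
finger_gap: 0.0857
gripper_force: 0.0
```

Emit:
{"method": "arm_command", "body": {"series": "0 0 0 0 0 0;0 0 0 0 0 0;0 0 0 0 0 0;0 0 0 0 0 0;0 0 0 0 0 0;0 0 0 0 0 0;0 0 0 0 0 0;0 0 0 0 0 0;0 0 0 0 0 0;0 0 0 0 0 0", "gripper": -1, "squeeze": 50}}

```text
t: 9.57
position: [0.4523, 0.1678, 0.07]
eef_rot: [-2.299, 2.141, 0.0]
ft_force: [-5.7, 0.8, 8.4]
finger_gap: 0.0228
gripper_force: 48.8
```

Emit:
{"method": "arm_command", "body": {"series": "0.08 0 0 0 0 0;0.08 0 0 0 0 0;0.08 0 0 0 0 0;0.08 0 0 0 0 0;0.08 0 0 0 0 0;0.06 0 0 0 0 0;0.04 0 0 0 0 0;0.03 0 0 0 0 0;0.02 0 0 0 0 0;0.02 0 0 0 0 0;0 0 0 0 0 0;0 0 0 0 0 0"}}

```text
t: 10.57
position: [0.4563, 0.1132, 0.07]
eef_rot: [-2.296, 2.139, 0.003]
ft_force: [-12.5, 14.7, 7.7]
finger_gap: 0.0231
gripper_force: 49.2
```

Emit:
{"method": "arm_command", "body": {"series": "0.02 0.01 0 0 0 0;0.01 0.01 0 0 0 0;0 0 0 0 0 0;0 0 0 0 0 0;0 0 0 0 0 0"}}

```text
t: 10.98
position: [0.4564, 0.1131, 0.0701]
eef_rot: [-2.293, 2.135, 0.004]
ft_force: [-10.7, 27.3, -1.0]
finger_gap: 0.0221
gripper_force: 49.8
```

Emit:
{"method": "arm_command", "body": {"series": "0 0 0 0 0 0;0 0 0 0 0 0;0 0 0 0 0 0;0 0 0 0 0 0;0 0 -0.4 0 0 0;0 0 -0.4 0 0 0;0 0 -0.4 0 0 0;0 0 -0.4 0 0 0;0 0 0 0 0 0;0 0 0 0 0 0;0 0 0 0 0 0", "gripper": 1}}

```text
t: 11.9
position: [0.4546, 0.1074, 0.2291]
eef_rot: [-2.298, 2.142, 0.001]
ft_force: [-0.7, 0.1, -0.7]
finger_gap: 0.0854
gripper_force: 0.0
```

Run:
```python
from h import *
p,d,i=grab('wrist'); save('w4',p); P=cloud(d,i); Z=P[...,2];q=(P[:,:,:2]-C)@M
P4=P
b=(Z>.045)&(Z<.055)&(abs(q[...,0])<.033)&(q[...,1]<.15)&(q[...,1]>-.155)
edges(P,b,C,4.1,-.05,.12,16)
j=(Z>.058)&(Z<.068)&(abs(q[...,0])<.04)&(q[...,1]>.1);print('jaw lip y',np.percentile(q[j][:,1],[0,1,5]),j.sum())
k=(Z>.095)&(Z<.108)&(abs(q[...,0])<.02)&(q[...,1]>.15)&(q[...,1]<.25);print('knob',k.sum(),q[k].mean(0),q[k].min(0),q[k].max(0))
plan(.5461,.3829,.16)
for x,y in((.662,.2142),(.6098,.3162),(.588,.2518),(.5457,.3822)):
    m=(np.hypot(P[...,0]-x,P[...,1]-y)<.03)&(Z<.06);m1=m&(Z>.022);m2=m&(Z>.005);print(x,y,m1.sum(),m2.sum(),P[m1].mean(0).round(4) if m1.any() else'')
```

```text
left x0 -0.0292 right x0 0.0261 mid -0.0016 slope(deg) -0.01 0.13 y range 0.0349 0.15
jaw lip y [0.14952627 0.14977448 0.15084695] 5948
knob 938 [-1.80364156e-04  1.82875779e-01] [-0.01205089  0.17205937] [0.01152154 0.19537322]
t 11.9 head -175.97 pos [0.4542 0.1072 0.2283] gap 0.0849 j6 -0.58
turn [ 0.001 -0.001  0.   ] rows 1 | then shift [-2.686 -1.11   0.683] rows 8 each [-0.336 -0.139  0.085]
0.662 0.2142 298 1043 [0.6605 0.2131 0.0307]
0.6098 0.3162 0 0 
0.588 0.2518 0 0 
0.5457 0.3822 0 27
```

View pics/w4.png

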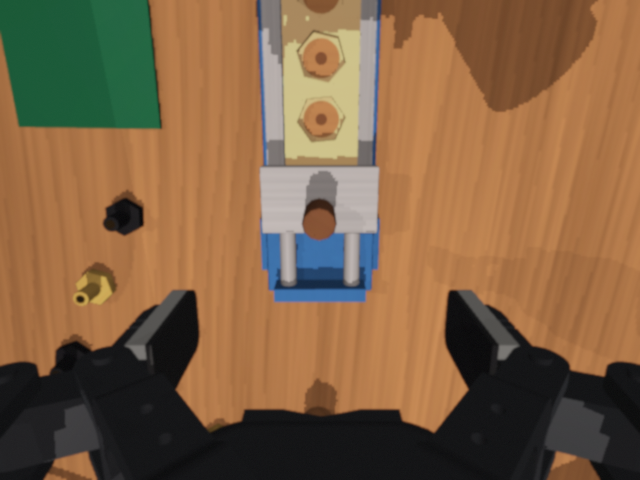

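The jaw is shut: lip at y'≈0.150 (v≈166), and the knob travelled 56 mm. Pockets 4 and 5 are visible at (321,57) and (321,118), and a pillar at (93,287). Next I'll view the pillar cluster.

Emit:
{"method": "arm_command", "body": {"series": "-0.29 -0.203 -0.052 0 0 0;-0.29 -0.203 -0.052 0 0 0;-0.29 -0.203 -0.052 0 0 0;-0.29 -0.203 -0.052 0 0 0;-0.29 -0.203 -0.052 0 0 0;-0.29 -0.203 -0.052 0 0 0;-0.29 -0.203 -0.052 0 0 0;-0.29 -0.203 -0.052 0 0 0;0 0 0 0 0 0;0 0 0 0 0 0;0 0 0 0 0 0"}}

```text
t: 12.87
position: [0.5999, 0.3502, 0.2683]
eef_rot: [2.296, -2.139, -0.0]
ft_force: [-0.2, -0.8, -0.5]
finger_gap: 0.0853
gripper_force: 0.0
```

```bash
cat >> h.py <<'E'
def ortho(p,i,c,yaw,z,half=.03,s=4000):
    """top-down picture of plane z about world xy c: col = +x', row = -y' of a frame at yaw (deg)"""
    n=int(2*half*s); g=(np.arange(n)+.5)/s-half; X,Y=np.meshgrid(g,-g); a=np.radians(yaw)
    W=np.stack([c[0]+X*np.cos(a)-Y*np.sin(a),c[1]+X*np.sin(a)+Y*np.cos(a),np.full_like(X,z)],-1).reshape(-1,3)
    T=np.linalg.inv(np.array(i['world_from_camera'])); q=W@T[:3,:3].T+T[:3,3]
    uv,_=cv2.projectPoints((q*[1,-1,-1]).astype(np.float64),np.zeros(3),np.zeros(3),K(i),np.array(i['distortion']))
    uv=uv.reshape(n,n,2).astype(np.float32); return cv2.remap(p,uv[...,0],uv[...,1],cv2.INTER_LINEAR)
def hexfit(img,af,s=4000,r=6):
    """best flat angle (deg, mod 60, ccw from +x') and centre offset mm of a hexagon af (m) by edge strength"""
    g=cv2.GaussianBlur(cv2.cvtColor(img,cv2.COLOR_RGB2GRAY).astype(np.float32),(0,0),1.5)
    gx,gy=cv2.Sobel(g,5,1,0),cv2.Sobel(g,5,0,1); n=img.shape[0]; t=np.linspace(-.45,.45,40)*af*np.tan(np.pi/6)*2; out=[]
    for th in range(60):
        A=np.radians(th+60*np.arange(6)); N=np.c_[np.cos(A),np.sin(A)]
        pts=N[:,None]*af/2+t[None,:,None]*np.c_[-N[:,1],N[:,0]][:,None]
        U=pts[...,0]*s+n/2; V=-pts[...,1]*s+n/2
        for ox in np.arange(-r,r+1):
            for oy in np.arange(-r,r+1):
                u=(U+ox*2).astype(int).clip(0,n-1); v=(V+oy*2).astype(int).clip(0,n-1)
                e=abs(gx[v,u]*N[:,:1]-gy[v,u]*N[:,1:]).mean(1)
                out.append((np.minimum(e,np.median(e)*2).mean(),th,ox*2e3/s,-oy*2e3/s))
    out.sort(reverse=True); return out[0], next((o for o in out if min((o[1]-out[0][1])%60,(out[0][1]-o[1])%60)>8))
E
python3 - <<'E'
from h import *
s=manip.get_state();print(s['t'],s['position'].round(4))
p,d,i=grab('wrist'); save('w5',p); P=cloud(d,i); Z=P[...,2];np.savez('w5.npz',p=p,P=P,T=i['world_from_camera'])
im=[]
for x,y in((.662,.2142),(.6098,.3162),(.588,.2518),(.5457,.3822)):
    m=(np.hypot(P[...,0]-x,P[...,1]-y)<.025)&(Z<.06);m1=m&(Z>.022)
    c=P[m1].mean(0); o=ortho(p,i,c[:2],0,.010,half=.03); f=hexfit(o,.030); im.append(o); print(c.round(4),m1.sum(),np.round(f,1).tolist())
save('orth5',cv2.resize(np.hstack(im),None,fx=.75,fy=.75))
E
```

```text
12.8667 [0.5999 0.3502 0.2683]
[0.6614 0.2157 0.032 ] 282 [[30.6, 17.0, 1.0, -1.0], [22.9, 8.0, 1.0, -1.5]]
[0.6103 0.3171 0.0326] 189 [[25.7, 26.0, 0.0, 0.0], [20.7, 17.0, 0.0, 0.0]]
[0.5882 0.2526 0.0325] 215 [[26.6, 36.0, -0.5, 0.0], [21.3, 45.0, -0.5, 0.0]]
[0.5464 0.3827 0.0318] 194 [[26.9, 7.0, -1.0, 1.0], [22.3, 58.0, -1.0, 1.0]]
```

View pics/orth5.png

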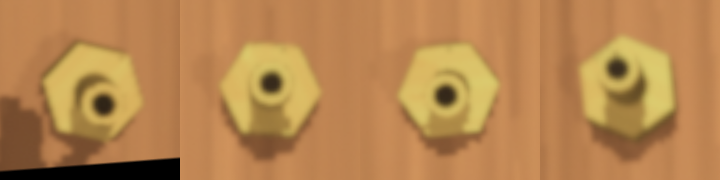

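The ortho crops show all four pillars upright, with flats at about 17°, 26°, 36° and 7°. I'll grasp pillar 1 first, opening only partly.

Emit:
{"method": "arm_command", "body": {"series": "0.17 -0.04 0.36 0 0 0;0.172 -0.038 0.36 0 0 0;0 0 0.4 0 0 0;0 0 0.4 0 0 0;0 0 0.4 0 0 0;0 0 0.3 0 0 0;0 0 0.2 0 0 0;0 0 0.12 0 0 0;0 0 0 0 0 0;0 0 0 0 0 0", "gripper": 0}}

```text
t: 13.75
position: [0.6109, 0.3168, 0.0175]
eef_rot: [-2.299, 2.141, -0.001]
ft_force: [0.1, 0.5, 0.9]
finger_gap: 0.0425
gripper_force: 0.0
```

Emit:
{"method": "arm_command", "body": {"series": "0 0 0 0 0 0;0 0 0 0 0 0;0 0 0 0 0 0;0 0 0 0 0 0;0 0 0 0 0 0;0 0 0 0 0 0;0 0 0 0 0 0", "gripper": -1, "squeeze": 30}}

```text
t: 14.33
position: [0.6116, 0.3179, 0.0188]
eef_rot: [-2.297, 2.139, -0.001]
ft_force: [-1.1, 0.3, 7.3]
finger_gap: 0.0123
gripper_force: 29.4
```

Emit:
{"method": "arm_command", "body": {"series": "0 0 -0.3 0 0 0;0 0 -0.4 0 0 0;0 0 -0.4 0 0 0;0 0 -0.4 0 0 0;0 0 -0.4 0 0 0;0 0 -0.4 0 0 0;0 0 0 0 0 0;0 0 0 0 0 0"}}

```text
t: 15.0
position: [0.6117, 0.318, 0.251]
eef_rot: [-2.294, 2.136, -0.001]
ft_force: [-0.9, -0.2, -2.3]
finger_gap: 0.0121
gripper_force: 29.5
```

Run:
```python
from h import *
plan(.4645,-.01,.25,184.1)
```

```text
t 15.0 head -175.93 pos [0.6117 0.318  0.251 ] gap 0.0121 j6 -0.69
turn [-0.005  0.004 -0.   ] rows 1 | then shift [3.166 1.702 0.01 ] rows 9 each [0.352 0.189 0.001]
```

Emit:
{"method": "arm_command", "body": {"series": "0.366 0.17 0 0 0 0;0.366 0.17 0 0 0 0;0.366 0.17 0 0 0 0;0.366 0.17 0 0 0 0;0.366 0.17 0 0 0 0;0.366 0.17 0 0 0 0;0.366 0.17 0 0 0 0;0.366 0.17 0 0 0 0;0.366 0.17 0 0 0 0;0.366 0.17 0 0 0 0;0 0 0 0 0 0;0 0 0 0 0 0"}}

```text
t: 16.0
position: [0.4656, -0.0617, 0.2463]
eef_rot: [2.295, -2.145, -0.001]
ft_force: [-0.6, 0.8, -1.1]
finger_gap: 0.0121
gripper_force: 29.5
```

Run:
```python
from h import *
import pickle
s=manip.get_state();print(s['t'],s['position'].round(4))
p,d,i=grab('wrist'); save('w6',p); pickle.dump((p,d,i),open('w6.pkl','wb'));P=cloud(d,i); Z=P[...,2];q=(P[:,:,:2]-C)@M
b=(Z>.045)&(Z<.055)&(abs(q[...,0])<.033)&(q[...,1]<.14)&(q[...,1]>-.15)
edges(P,b,C,4.1,-.14,.14,16); print(np.median(Z[b]),np.percentile(q[b],[0,100],axis=0))
im=[]
for k,y in enumerate((-.116,-.072,-.028,.028,.072,.116)):
    c=C+M@np.array([-.0012,y-.001]); o=ortho(p,i,c,4.1,.05); im.append(o); print(k,c.round(4),np.round(hexfit(o,.032),1).tolist())
save('orth6',cv2.resize(np.vstack([np.hstack(im[:3]),np.hstack(im[3:])]),None,fx=.8,fy=.8))
```

```text
16.0 [ 0.4656 -0.0617  0.2463]
   left x0 -0.0279 right x0 0.0247 mid -0.0016 slope(deg) 1.40 -1.73 y range -0.1388 0.14
0.05081351581915455 [[-0.02953548 -0.13876612]
 [ 0.02655043  0.13998586]]
0 [ 0.4762 -0.1875] [[27.3, 6.0, 0.0, 0.0], [25.4, 57.0, 2.5, -0.5]]
1 [ 0.473  -0.1436] [[22.3, 48.0, 0.0, 0.0], [18.2, 39.0, -1.0, 0.0]]
2 [ 0.4699 -0.0997] [[22.5, 25.0, -0.5, 0.5], [16.3, 34.0, 0.0, 0.5]]
3 [ 0.4659 -0.0439] [[27.6, 56.0, -0.5, 0.5], [22.9, 5.0, 0.0, 1.0]]
4 [0.4627 0.    ] [[19.1, 10.0, 0.5, -3.0], [18.0, 57.0, 0.5, -0.5]]
5 [0.4596 0.0439] [[37.9, 59.0, -1.5, 1.5], [33.2, 8.0, -0.5, 2.0]]
```

View pics/orth6.png

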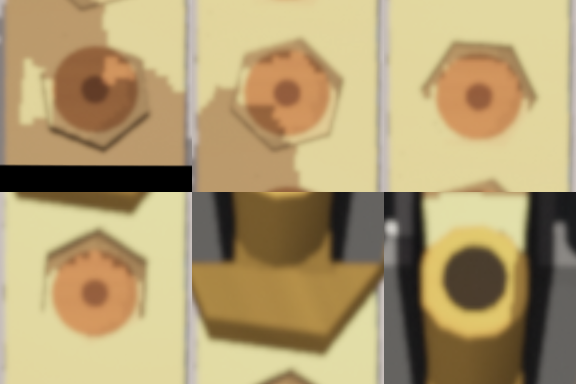

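The pocket fits match the picture: pocket 0 at 6°, 1 at 48°, 2 at 25° and 3 at 56° in the vise frame; pockets 4 and 5 are hidden by the held pillar. I'll go to pocket 0.

Run:
```python
from h import *
plan(.4774,-.1865,.075,184.07-15.9)
```

```text
t 16.1 head -176.06 pos [ 0.4664 -0.0607  0.2463] gap 0.0118 j6 -0.22
turn [0.    0.    0.263] rows 3 | then shift [ 1.209 -0.366  1.713] rows 6 each [ 0.202 -0.061  0.286]
```

Emit:
{"method": "arm_command", "body": {"series": "0 0 0 0 0 0.088;0 0 0 0 0 0.088;0 0 0 0 0 0.087;0.202 -0.061 0.2 0 0 0;0.202 -0.061 0.3 0 0 0;0.202 -0.061 0.3 0 0 0;0.202 -0.061 0.35 0 0 0;0.202 -0.061 0.33 0 0 0;0.2 -0.061 0.2 0 0 0;0 0 0 0 0 0;0 0 0 0 0 0;0 0 0 0 0 0"}}

```text
t: 17.05
position: [0.479, -0.1851, 0.0787]
eef_rot: [1.984, -2.435, -0.0]
ft_force: [0.4, -0.5, -1.4]
finger_gap: 0.0123
gripper_force: 29.6
```

Emit:
{"method": "arm_command", "body": {"series": "0 0 0 0 0 0"}}

```text
t: 17.13
position: [0.4794, -0.1849, 0.0797]
eef_rot: [-1.984, 2.434, -0.002]
ft_force: [-0.4, -0.2, -0.4]
finger_gap: 0.0125
gripper_force: 29.6
```

Run:
```python
from h import *
plan(.4774,-.1865,.0735,184.07-15.9)
p,d,i=grab('wrist');save('w7',p)
```

```text
t 17.1 head 168.36 pos [ 0.4794 -0.1849  0.0797] gap 0.0125 j6 -0.22
turn [-0.002  0.     0.003] rows 1 | then shift [0.02  0.016 0.062] rows 1 each [0.02  0.016 0.062]
```

View pics/w7.png

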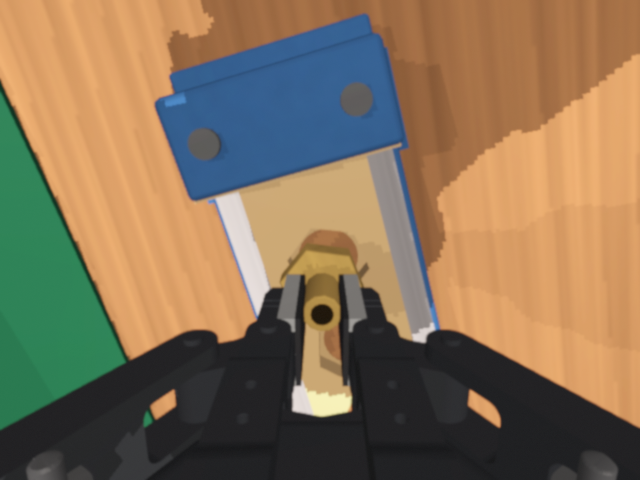

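The held pillar hovers over pocket 0 (pocket rim at (283,275) and (367,268)). I'll correct by 2 mm and press down lightly.

Emit:
{"method": "arm_command", "body": {"series": "0.02 0.016 0.03 0 0 0;0 0 0.03 0 0 0;0 0 0.02 0 0 0;0 0 0.02 0 0 0;0 0 0.02 0 0 0;0 0 0.02 0 0 0;0 0 0.02 0 0 0;0 0 0.02 0 0 0;0 0 0 0 0 0;0 0 0 0 0 0"}}

```text
t: 18.02
position: [0.4763, -0.1875, 0.0606]
eef_rot: [1.983, -2.437, -0.0]
ft_force: [0.6, 1.9, -1.3]
finger_gap: 0.0126
gripper_force: 29.6
```

Emit:
{"method": "arm_command", "body": {"series": "0 0 0.01 0 0 0;0 0 0.01 0 0 0;0 0 0.01 0 0 0;0 0 0.01 0 0 0;0 0 0 0 0 0;0 0 0 0 0 0"}}

```text
t: 18.52
position: [0.4766, -0.1875, 0.0587]
eef_rot: [-1.984, 2.435, -0.001]
ft_force: [-6.8, 6.6, 20.4]
finger_gap: 0.0125
gripper_force: 31.6
```

Emit:
{"method": "arm_command", "body": {"series": "0 0 -0.01 0 0 0;0 0 0 0 0 0;0 0 0 0 0 0;0 0 0 0 0 0;0 0 -0.3 0 0 0;0 0 -0.4 0 0 0;0 0 -0.4 0 0 0;0 0 -0.4 0 0 -0.088;0 0 -0.2 0 0 -0.088;0 0 0 0 0 -0.087;0 0 0 0 0 0;0 0 0 0 0 0", "gripper": 0}}

```text
t: 19.52
position: [0.4759, -0.1874, 0.2272]
eef_rot: [2.295, -2.145, -0.001]
ft_force: [0.2, 0.2, -0.6]
finger_gap: 0.0425
gripper_force: 0.0
```

```bash
cat >> h.py <<'E'
def pillars():
    p,d,i=grab('top'); P=cloud(d,i); Z=P[...,2]; hsv=cv2.cvtColor(p,cv2.COLOR_RGB2HSV)
    m=(Z>.006)&(Z<.04)&(P[...,1]>.12)&(P[...,1]<.5)&(P[...,0]>.45)&(P[...,0]<.75)
    n,l,st,_=cv2.connectedComponentsWithStats(m.astype(np.uint8))
    for k in range(1,n):
        if st[k,4]>60: print('obj',P[l==k].mean(0).round(4),st[k,4],'V',hsv[l==k].mean(0).round())
    return p,P
E
python3 - <<'E'
from h import *
p,P=pillars(); save('t8',p)
q=(P[:,:,:2]-C)@M; m=(np.hypot(q[...,0],q[...,1]+.117)<.02); print('pillar in pocket0 z max',P[m][:,2].max(), [ (q[m&(P[...,2]>.066)&(P[...,2]<.09)]).mean(0)])
plan(.6624+.0012,.2147+.0010,.18,184.1)
E
```

```text
obj [0.689  0.2918 0.0152] 158 V [80. 84. 32.]
obj [0.6615 0.2139 0.0151] 158 V [ 24. 200. 180.]
obj [0.6314 0.1436 0.0153] 160 V [85. 82. 37.]
obj [0.5873 0.2517 0.0148] 160 V [ 27. 194. 184.]
obj [0.5457 0.3816 0.0156] 174 V [ 26. 194. 171.]
obj [0.4989 0.4373 0.0223] 136 V [ 23. 161. 142.]
obj [0.4771 0.1715 0.0236] 491 V [ 85. 159. 155.]
pillar in pocket0 z max 0.6685383108361014 [array([nan, nan])]
t 19.6 head -176.13 pos [ 0.4757 -0.1874  0.2268] gap 0.0427 j6 0.06
turn [ 0.002  0.    -0.004] rows 1 | then shift [-3.886 -2.163  0.468] rows 11 each [-0.353 -0.197  0.043]<stdin>:3: RuntimeWarning: Mean of empty slice.
  ret = um.true_divide(
```

Emit:
{"method": "arm_command", "body": {"series": "-0.353 -0.197 0.043 0 0 0;-0.353 -0.197 0.043 0 0 0;-0.353 -0.197 0.043 0 0 0;-0.353 -0.197 0.043 0 0 0;-0.353 -0.197 0.043 0 0 0;-0.353 -0.197 0.043 0 0 0;-0.353 -0.197 0.043 0 0 0;-0.353 -0.197 0.043 0 0 0;-0.353 -0.197 0.043 0 0 0;-0.353 -0.197 0.043 0 0 0;-0.353 -0.197 0.043 0 0 0;0 0 0 0 0 0"}}

```text
t: 20.57
position: [0.666, 0.2205, 0.1758]
eef_rot: [2.297, -2.137, -0.002]
ft_force: [0.3, -0.5, 0.4]
finger_gap: 0.043
gripper_force: 0.0
```

Emit:
{"method": "arm_command", "body": {"series": "0 0 0 0 0 0;0 0 0 0 0 0"}}

```text
t: 20.73
position: [0.6642, 0.215, 0.1784]
eef_rot: [2.295, -2.14, -0.001]
ft_force: [-0.4, -0.2, -0.0]
finger_gap: 0.0427
gripper_force: 0.0
```

Run:
```python
from h import *
plan(.6624+.0012,.2147+.0010,.017,184.1)
```

```text
t 20.7 head -176.00 pos [0.6642 0.215  0.1784] gap 0.0427 j6 -0.52
turn [ 0.003 -0.002 -0.002] rows 1 | then shift [-0.008  0.006  1.614] rows 4 each [-0.002  0.001  0.403]
```

Emit:
{"method": "arm_command", "body": {"series": "-0.008 0.006 0.3 0 0 0;0 0 0.4 0 0 0;0 0 0.4 0 0 0;0 0 0.3 0 0 0;0 0 0.21 0 0 0;0 0 0 0 0 0;0 0 0 0 0 0"}}

```text
t: 21.32
position: [0.6637, 0.2144, 0.0189]
eef_rot: [2.295, -2.141, -0.001]
ft_force: [1.0, 0.5, -0.1]
finger_gap: 0.0426
gripper_force: 0.0
```

Emit:
{"method": "arm_command", "body": {"series": "0 0 0 0 0 0;0 0 0 0 0 0;0 0 0 0 0 0;0 0 0 0 0 0;0 0 0 0 0 0;0 0 0 0 0 0;0 0 0 0 0 0", "gripper": -1, "squeeze": 30}}

```text
t: 21.9
position: [0.6655, 0.2164, 0.0219]
eef_rot: [-2.297, 2.139, -0.002]
ft_force: [-1.3, -1.4, 7.4]
finger_gap: 0.0119
gripper_force: 29.5
```

Emit:
{"method": "arm_command", "body": {"series": "0 0 -0.3 0 0 0;0 0 -0.4 0 0 0;0 0 -0.4 0 0 0;0 0 -0.4 0 0 0;0 0 -0.4 0 0 0;0 0 -0.2 0 0 0;0 0 0 0 0 0;0 0 0 0 0 0"}}

```text
t: 22.57
position: [0.6647, 0.2164, 0.2322]
eef_rot: [-2.296, 2.138, -0.001]
ft_force: [0.2, 0.7, -2.0]
finger_gap: 0.0121
gripper_force: 29.4
```

Run:
```python
from h import *
plan(.46,.10,.23,184.1)
```

```text
t 22.6 head -175.94 pos [0.6647 0.2164 0.2322] gap 0.0121 j6 -0.52
turn [-0.004  0.002 -0.001] rows 1 | then shift [1.015 2.125 0.022] rows 6 each [0.169 0.354 0.004]
```

Emit:
{"method": "arm_command", "body": {"series": "0.169 0.354 0 0 0 0;0.169 0.354 0 0 0 0;0.169 0.354 0 0 0 0;0.169 0.354 0 0 0 0;0.169 0.354 0 0 0 0;0.169 0.354 0 0 0 0;0 0 0 0 0 0;0 0 0 0 0 0;0 0 0 0 0 0"}}

```text
t: 23.32
position: [0.4595, 0.0997, 0.2294]
eef_rot: [-2.299, 2.141, 0.0]
ft_force: [0.6, -0.1, -1.3]
finger_gap: 0.0123
gripper_force: 29.5
```

Run:
```python
from h import *
p,d,i=grab('wrist'); P=cloud(d,i); Z=P[...,2];q=(P[:,:,:2]-C)@M
im=[]
for k,y in enumerate((-.028,.028,.072,.116)):
    c=C+M@np.array([-.0012,y-.001]); o=ortho(p,i,c,4.1,.05); im.append(o); print(k+2,c.round(4),np.round(hexfit(o,.032),1).tolist())
save('orth9',np.hstack(im)[:,:]); cv2.imwrite('pics/orth9.png',cv2.resize(cv2.imread('pics/orth9.png'),None,fx=.8,fy=.8))
s=manip.get_state();print(s['position'])
```

```text
2 [ 0.4699 -0.0997] [[0.0, 59.0, 3.0, 3.0], [0.0, 50.0, 3.0, 3.0]]
3 [ 0.4659 -0.0439] [[10.6, 23.0, -2.5, 0.0], [9.9, 44.0, 2.0, -0.5]]
4 [0.4627 0.    ] [[22.6, 18.0, -0.5, 0.0], [17.5, 9.0, -1.5, 0.5]]
5 [0.4596 0.0439] [[24.4, 35.0, -0.5, 0.5], [17.8, 26.0, -0.5, 0.5]]
[0.45992165 0.1000203  0.22920831]
```

View pics/orth9.png

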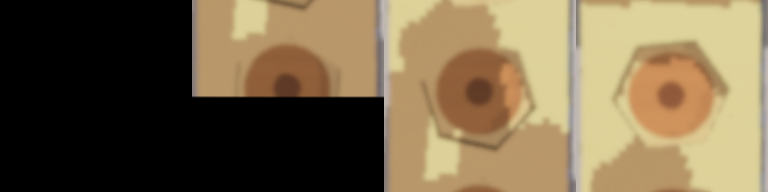

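Pocket 4 shows its flats at 18° and pocket 5 at 35°, both matching the picture. Pillar 0 goes to pocket 4.

Run:
```python
from h import *
plan(.4632,.0004,.078,184.06+5.1)
```

```text
t 23.4 head -175.93 pos [0.4599 0.1    0.2292] gap 0.0122 j6 -0.56
turn [ 0.    -0.    -0.085] rows 1 | then shift [0.989 0.126 1.512] rows 5 each [0.198 0.025 0.302]
```

Emit:
{"method": "arm_command", "body": {"series": "0.198 0.025 0 0 0 -0.085;0.198 0.025 0.25 0 0 0;0.198 0.025 0.35 0 0 0;0.198 0.025 0.35 0 0 0;0.197 0.026 0.35 0 0 0;0 0 0.21 0 0 0;0 0 0 0 0 0;0 0 0 0 0 0;0 0 0 0 0 0"}}

```text
t: 24.12
position: [0.4625, 0.0008, 0.0793]
eef_rot: [-2.392, 2.036, -0.001]
ft_force: [-0.2, 0.1, -0.6]
finger_gap: 0.0117
gripper_force: 29.6
```

Run:
```python
from h import *
plan(.4632,.0004,.0735,184.06+5.1)
p,d,i=grab('wrist');save('w10',p)
plan(.4632,.0004,.0735,184.06+5.1)
```

```text
t 24.1 head -170.80 pos [0.4625 0.0008 0.0793] gap 0.0117 j6 -0.27
turn [-0.001 -0.     0.001] rows 1 | then shift [ 0.005 -0.006  0.058] rows 1 each [ 0.005 -0.006  0.058]
t 24.2 head -170.79 pos [0.4627 0.001  0.0797] gap 0.0120 j6 -0.27
turn [-0.002  0.     0.001] rows 1 | then shift [ 0.007 -0.004  0.062] rows 1 each [ 0.007 -0.004  0.062]
```

Emit:
{"method": "arm_command", "body": {"series": "0.006 -0.005 0.03 0 0 0;0 0 0.03 0 0 0;0 0 0.02 0 0 0;0 0 0.02 0 0 0;0 0 0.02 0 0 0;0 0 0.02 0 0 0;0 0 0.02 0 0 0;0 0 0.02 0 0 0;0 0 0 0 0 0;0 0 0 0 0 0"}}

```text
t: 25.0
position: [0.4626, 0.0003, 0.0618]
eef_rot: [-2.391, 2.035, -0.001]
ft_force: [-5.0, 6.9, 17.5]
finger_gap: 0.0119
gripper_force: 31.3
```

Emit:
{"method": "arm_command", "body": {"series": "0 0 0 0 0 0.02;0 0 0.01 0 0 -0.04;0 0 0 0 0 0.02;0 0 0 0 0 0"}}

```text
t: 25.33
position: [0.4627, 0.0003, 0.0616]
eef_rot: [-2.39, 2.035, -0.002]
ft_force: [-10.0, 7.9, 29.0]
finger_gap: 0.0123
gripper_force: 32.4
```

Emit:
{"method": "arm_command", "body": {"series": "0 0 -0.015 0 0 0;0 0 0 0 0 0;0 0 0 0 0 0;0 0 0 0 0 0;0 0 -0.3 0 0 0;0 0 -0.4 0 0 0.085;0 0 -0.4 0 0 0;0 0 -0.3 0 0 0;0 0 0 0 0 0;0 0 0 0 0 0;0 0 0 0 0 0", "gripper": 0}}

```text
t: 26.25
position: [0.4612, -0.0006, 0.2003]
eef_rot: [2.298, -2.141, -0.001]
ft_force: [0.2, -0.1, -1.1]
finger_gap: 0.0428
gripper_force: 0.0
```

```bash
cat >> h.py <<'E'
def posts():
    p,d,i=grab('wrist'); P=cloud(d,i); Z=P[...,2];q=(P[:,:,:2]-C)@M
    for k,y in enumerate((-.116,-.072,-.028,.028,.072,.116)):
        m=(np.hypot(q[...,0]+.0015,q[...,1]-y+.001)<.013)&(Z<.095)
        if m.sum()>30: t=m&(Z>.0575); print('pocket',k,m.sum(),'z95 %.4f'%np.percentile(Z[m],95),'post',t.sum(),(q[t].mean(0)-[-.0015,y-.001]).round(4) if t.any() else '', 'topz',np.percentile(Z[t],[50,90]).round(4) if t.any() else '')
    return p
E
python3 - <<'E'
from h import *
posts()
p,P=pillars()
plan(.5877+.0015,.2526+.0010,.10,184.06)
E
```

```text
pocket 1 411 z95 0.0420 post 0  topz 
pocket 2 1208 z95 0.0421 post 0  topz 
pocket 3 1018 z95 0.0422 post 0  topz 
pocket 4 962 z95 0.0736 post 391 [-0.0007 -0.0015] topz [0.0727 0.0737]
pocket 5 808 z95 0.0421 post 0  topz 
obj [0.6892 0.2916 0.0152] 161 V [85. 84. 31.]
obj [0.6317 0.1436 0.015 ] 157 V [85. 77. 36.]
obj [0.5873 0.2517 0.0148] 161 V [ 29. 195. 183.]
obj [0.5459 0.3819 0.016 ] 164 V [ 26. 194. 170.]
obj [0.4988 0.4374 0.0218] 136 V [ 22. 158. 141.]
obj [0.478  0.1648 0.0227] 630 V [ 86. 162. 155.]
t 26.4 head -175.95 pos [ 0.4609 -0.0008  0.1996] gap 0.0425 j6 -0.36
turn [ 0.003 -0.001 -0.   ] rows 1 | then shift [-2.447 -1.46   0.996] rows 8 each [-0.306 -0.183  0.125]
```

Emit:
{"method": "arm_command", "body": {"series": "-0.306 -0.183 0 0 0 0;-0.306 -0.183 0 0 0 0;-0.306 -0.183 0 0 0 0;-0.306 -0.183 0 0 0 0;-0.306 -0.183 0 0 0 0;-0.306 -0.183 0.2 0 0 0;-0.306 -0.183 0.3 0 0 0;-0.305 -0.182 0.3 0 0 0;0 0 0.2 0 0 0;0 0 0 0 0 0;0 0 0 0 0 0;0 0 0 0 0 0"}}

```text
t: 27.35
position: [0.587, 0.2468, 0.1077]
eef_rot: [2.298, -2.141, 0.001]
ft_force: [0.3, 0.1, -0.1]
finger_gap: 0.0426
gripper_force: 0.0
```

Run:
```python
from h import *
plan(.5877+.0015,.2526+.0010,.018,184.06)
```

```text
t 27.4 head -175.94 pos [0.587  0.2468 0.1077] gap 0.0426 j6 -0.63
turn [ 0.    -0.001 -0.   ] rows 1 | then shift [-0.066 -0.026  0.897] rows 3 each [-0.022 -0.009  0.299]
```

Emit:
{"method": "arm_command", "body": {"series": "-0.066 -0.026 0 0 0 0;0 0 0.3 0 0 0;0 0 0.35 0 0 0;0 0 0.24 0 0 0;0 0 0 0 0 0;0 0 0 0 0 0;0 0 0 0 0 0"}}

```text
t: 27.93
position: [0.5906, 0.255, 0.0209]
eef_rot: [-2.297, 2.139, -0.002]
ft_force: [0.3, -0.2, 1.1]
finger_gap: 0.0425
gripper_force: 0.0
```

Emit:
{"method": "arm_command", "body": {"series": "0 0 0 0 0 0;0 0 0 0 0 0;0 0 0 0 0 0;0 0 0 0 0 0;0 0 0 0 0 0;0 0 0 0 0 0;0 0 0 0 0 0", "gripper": -1, "squeeze": 30}}

```text
t: 28.52
position: [0.5901, 0.2549, 0.0203]
eef_rot: [-2.297, 2.139, -0.001]
ft_force: [-1.2, 0.6, 7.6]
finger_gap: 0.0117
gripper_force: 29.2
```

Emit:
{"method": "arm_command", "body": {"series": "0 0 -0.3 0 0 0;0 0 -0.4 0 0 0;0 0 -0.4 0 0 0;0 0 -0.4 0 0 0;0 0 -0.2 0 0 0;0 0 0 0 0 0;0 0 0 0 0 0;0 0 0 0 0 0"}}

```text
t: 29.18
position: [0.5885, 0.2539, 0.188]
eef_rot: [2.298, -2.141, -0.001]
ft_force: [-0.1, 0.1, -1.5]
finger_gap: 0.0119
gripper_force: 29.5
```

Run:
```python
from h import *
plan(.4600,.0445,.185,184.06+3.1)
```

```text
t 29.2 head -175.95 pos [0.5885 0.2539 0.188 ] gap 0.0119 j6 -0.64
turn [ 0.001  0.    -0.052] rows 1 | then shift [1.918 1.536 0.03 ] rows 6 each [0.32  0.256 0.005]
```

Emit:
{"method": "arm_command", "body": {"series": "0.32 0.256 0 0 0 -0.052;0.32 0.256 0 0 0 0;0.32 0.256 0 0 0 0;0.32 0.256 0 0 0 0;0.32 0.256 0 0 0 0;0.318 0.256 0 0 0 0;0 0 0.3 0 0 0;0 0 0.4 0 0 0;0 0 0.35 0 0 0;0 0 0 0 0 0;0 0 0 0 0 0;0 0 0 0 0 0"}}

```text
t: 30.18
position: [0.4596, 0.0461, 0.0842]
eef_rot: [2.357, -2.077, 0.001]
ft_force: [0.6, 0.6, -1.6]
finger_gap: 0.0121
gripper_force: 29.5
```

Run:
```python
from h import *
plan(.4598,.0447,.0735,184.06+3.1)
grab('top')
plan(.4598,.0447,.0735,184.06+3.1)
```

```text
t 30.2 head -172.77 pos [0.4596 0.0461 0.0842] gap 0.0121 j6 -0.40
turn [ 0.    -0.001  0.001] rows 1 | then shift [ 0.014 -0.001  0.107] rows 1 each [ 0.014 -0.001  0.107]
t 30.2 head -172.77 pos [0.46   0.0465 0.0848] gap 0.0125 j6 -0.40
turn [-0.002  0.     0.001] rows 1 | then shift [0.017 0.005 0.113] rows 1 each [0.017 0.005 0.113]
```

Emit:
{"method": "arm_command", "body": {"series": "0.015 0.002 0.06 0 0 0;0 0 0.05 0 0 0;0 0 0.02 0 0 0;0 0 0.02 0 0 0;0 0 0.02 0 0 0;0 0 0.02 0 0 0;0 0 0.02 0 0 0;0 0 0.01 0 0 0;0 0 0 0 0 0;0 0 0 0 0 0"}}

```text
t: 31.07
position: [0.46, 0.0453, 0.063]
eef_rot: [-2.355, 2.075, -0.002]
ft_force: [-4.8, 4.7, 14.6]
finger_gap: 0.0124
gripper_force: 36.6
```

Emit:
{"method": "arm_command", "body": {"series": "0 0 0.01 0 0 0.03;0 0 0 0 0 -0.06;0 0 0.01 0 0 0.06;0 0 0 0 0 -0.03;0 0 0 0 0 0"}}

```text
t: 31.48
position: [0.4597, 0.0453, 0.0601]
eef_rot: [-2.356, 2.074, -0.001]
ft_force: [-0.3, 4.8, 1.7]
finger_gap: 0.0122
gripper_force: 36.4
```

Emit:
{"method": "arm_command", "body": {"series": "0 0 0.01 0 0 0;0 0 0.01 0 0 0;0 0 0.01 0 0 0;0 0 0 0 0 0;0 0 0 0 0 0"}}

```text
t: 31.9
position: [0.4599, 0.0447, 0.0574]
eef_rot: [-2.355, 2.077, -0.002]
ft_force: [-2.9, 2.0, 14.1]
finger_gap: 0.0119
gripper_force: 37.7
```

Emit:
{"method": "arm_command", "body": {"series": "0 0 -0.02 0 0 0;0 0 0 0 0 0;0 0 0 0 0 0;0 0 0 0 0 0;0 0 -0.3 0 0 0;0 0 -0.4 0 0 0.052;0 0 -0.4 0 0 0;0 0 -0.3 0 0 0;0 0 0 0 0 0;0 0 0 0 0 0;0 0 0 0 0 0", "gripper": 0}}

```text
t: 32.82
position: [0.4583, 0.0442, 0.1978]
eef_rot: [2.298, -2.142, -0.001]
ft_force: [0.3, 0.2, -0.9]
finger_gap: 0.0427
gripper_force: 0.0
```

Run:
```python
from h import *
posts()
p,P=pillars()
plan(.5454+.0015,.3837+.0012,.19,184.06)
```

```text
pocket 2 320 z95 0.0421 post 0  topz 
pocket 3 1188 z95 0.0421 post 0  topz 
pocket 4 1110 z95 0.0736 post 377 [-0.0007 -0.0007] topz [0.0728 0.0738]
pocket 5 987 z95 0.0736 post 397 [-0.0001 -0.0018] topz [0.0727 0.0737]
obj [0.6889 0.2919 0.0151] 160 V [83. 86. 31.]
obj [0.6316 0.1438 0.0152] 154 V [81. 76. 38.]
obj [0.5456 0.3815 0.0157] 176 V [ 26. 194. 168.]
obj [0.4989 0.4372 0.022 ] 139 V [ 23. 159. 138.]
obj [0.4864 0.1725 0.0231] 360 V [ 85. 159. 148.]
t 32.9 head -175.95 pos [0.458 0.044 0.197] gap 0.0426 j6 -0.45
turn [ 0.002 -0.001 -0.   ] rows 1 | then shift [-3.338 -1.128  0.07 ] rows 9 each [-0.371 -0.125  0.008]
```

Emit:
{"method": "arm_command", "body": {"series": "-0.371 -0.125 0 0 0 0;-0.371 -0.125 0 0 0 0;-0.371 -0.125 0 0 0 0;-0.371 -0.125 0 0 0 0;-0.371 -0.125 0 0 0 0;-0.371 -0.125 0 0 0 0;-0.371 -0.125 0 0 0 0;-0.371 -0.125 0 0 0 0;-0.37 -0.125 0 0 0 0;0 0 0 0 0 0;0 0 0 0 0 0;0 0 0 0 0 0"}}

```text
t: 33.92
position: [0.5467, 0.3849, 0.1961]
eef_rot: [2.297, -2.138, 0.0]
ft_force: [-0.1, 0.2, -0.2]
finger_gap: 0.0422
gripper_force: 0.0
```

Run:
```python
from h import *
plan(.5454+.0015,.3837+.0012,.018,184.06)
```

```text
t 33.9 head -175.91 pos [0.5467 0.3849 0.1961] gap 0.0422 j6 -0.83
turn [ 0.002 -0.003  0.   ] rows 1 | then shift [-0.    -0.002  1.781] rows 5 each [-0.    -0.     0.356]
```

Emit:
{"method": "arm_command", "body": {"series": "0 0 0.3 0 0 0;0 0 0.4 0 0 0;0 0 0.4 0 0 0;0 0 0.4 0 0 0;0 0 0.28 0 0 0;0 0 0 0 0 0;0 0 0 0 0 0"}}

```text
t: 34.5
position: [0.5469, 0.3834, 0.0194]
eef_rot: [2.295, -2.14, 0.001]
ft_force: [0.9, -0.2, 1.0]
finger_gap: 0.0426
gripper_force: 0.0
```

Emit:
{"method": "arm_command", "body": {"series": "0 0 0 0 0 0;0 0 0 0 0 0;0 0 0 0 0 0;0 0 0 0 0 0;0 0 0 0 0 0;0 0 0 0 0 0;0 0 0 0 0 0", "gripper": -1, "squeeze": 30}}

```text
t: 35.08
position: [0.5485, 0.3864, 0.0229]
eef_rot: [-2.297, 2.138, -0.001]
ft_force: [-0.5, -1.3, 7.7]
finger_gap: 0.0122
gripper_force: 29.6
```

Emit:
{"method": "arm_command", "body": {"series": "0 0 -0.3 0 0 0;0 0 -0.4 0 0 0;0 0 -0.4 0 0 0;0 0 -0.4 0 0 0;0 0 -0.3 0 0 0;0 0 0 0 0 0;0 0 0 0 0 0;0 0 0 0 0 0"}}

```text
t: 35.75
position: [0.5469, 0.3851, 0.2005]
eef_rot: [-2.298, 2.141, 0.001]
ft_force: [-0.6, -0.4, -1.4]
finger_gap: 0.012
gripper_force: 29.5
```

Run:
```python
from h import *
plan(.4738,-.1430,.19,184.06-14.9)
```

```text
t 35.8 head -175.95 pos [0.5469 0.3851 0.2005] gap 0.0120 j6 -0.83
turn [0.    0.001 0.248] rows 3 | then shift [ 5.324 -0.275  0.105] rows 14 each [ 0.38  -0.02   0.007]
```

Emit:
{"method": "arm_command", "body": {"series": "0 0 0 0 0 0.083;0 0 0 0 0 0.083;0 0 0 0 0 0.082;0.38 -0.02 0 0 0 0;0.38 -0.02 0 0 0 0;0.38 -0.02 0 0 0 0;0.38 -0.02 0 0 0 0;0.38 -0.02 0 0 0 0;0.38 -0.02 0 0 0 0;0.38 -0.02 0 0 0 0;0.38 -0.02 0 0 0 0;0.38 -0.02 0 0 0 0"}}

```text
t: 36.75
position: [0.4993, 0.044, 0.199]
eef_rot: [2.001, -2.419, -0.001]
ft_force: [0.4, 0.3, -0.6]
finger_gap: 0.0124
gripper_force: 29.4
```

Emit:
{"method": "arm_command", "body": {"series": "0.38 -0.02 0 0 0 0;0.38 -0.02 0 0 0 0;0.38 -0.02 0 0 0 0;0.38 -0.02 0 0 0 0;0.38 -0.02 0 0 0 0;0 0 0.35 0 0 0;0 0 0.4 0 0 0;0 0 0.4 0 0 0;0 0 0.05 0 0 0;0 0 0 0 0 0;0 0 0 0 0 0;0 0 0 0 0 0"}}

```text
t: 37.75
position: [0.4767, -0.1423, 0.0822]
eef_rot: [-2.002, 2.418, -0.003]
ft_force: [0.1, 0.6, -1.0]
finger_gap: 0.0119
gripper_force: 29.5
```

Run:
```python
from h import *
plan(.4738,-.1430,.0735,184.06-14.9)
p,d,i=grab('wrist');save('w11',p)
plan(.4738,-.1430,.0735,184.06-14.9)
```

```text
t 37.8 head 169.24 pos [ 0.4767 -0.1423  0.0822] gap 0.0119 j6 -0.29
turn [-0.003  0.     0.001] rows 1 | then shift [0.012 0.027 0.087] rows 1 each [0.012 0.027 0.087]
t 37.8 head 169.24 pos [ 0.4767 -0.1422  0.0824] gap 0.0120 j6 -0.29
turn [-0.003  0.001  0.001] rows 1 | then shift [0.013 0.027 0.089] rows 1 each [0.013 0.027 0.089]
```

Emit:
{"method": "arm_command", "body": {"series": "0.012 0.026 0.05 0 0 0;0 0 0.04 0 0 0;0 0 0.02 0 0 0;0 0 0.02 0 0 0;0 0 0.02 0 0 0;0 0 0.02 0 0 0;0 0 0.02 0 0 0;0 0 0.01 0 0 0;0 0 0 0 0 0;0 0 0 0 0 0"}}

```text
t: 38.63
position: [0.4734, -0.1428, 0.0622]
eef_rot: [-2.002, 2.419, -0.002]
ft_force: [-5.1, 7.7, 23.7]
finger_gap: 0.0118
gripper_force: 33.4
```

Emit:
{"method": "arm_command", "body": {"series": "0 0 0 0 0 0.03;0 0 0 0 0 -0.06;0 0 0 0 0 0.06;0 0 0 0 0 -0.03;0 0 0 0 0 0"}}

```text
t: 39.05
position: [0.4735, -0.1429, 0.0621]
eef_rot: [-2.004, 2.417, -0.003]
ft_force: [-5.2, 7.1, 20.1]
finger_gap: 0.0118
gripper_force: 33.0
```

Emit:
{"method": "arm_command", "body": {"series": "0 0 -0.015 0 0 0;0 0 0 0 0 0;0 0 0 0 0 0;0 0 0 0 0 0;0 0 -0.3 0 0 0;0 0 -0.4 0 0 -0.083;0 0 -0.4 0 0 -0.083;0 0 -0.3 0 0 -0.082;0 0 0 0 0 0;0 0 0 0 0 0;0 0 0 0 0 0", "gripper": 0}}

```text
t: 39.97
position: [0.4717, -0.1431, 0.2012]
eef_rot: [2.298, -2.142, -0.001]
ft_force: [-0.7, -0.3, -1.2]
finger_gap: 0.0423
gripper_force: 0.0
```

Run:
```python
from h import *
p=posts()
save('w12',p)
plan(.4563,.1120,.20,184.06)
```

```text
pocket 0 1088 z95 0.0737 post 370 [-0.0001 -0.0007] topz [0.0728 0.074 ]
pocket 1 972 z95 0.0736 post 387 [-0.0008 -0.0014] topz [0.0727 0.0737]
pocket 2 799 z95 0.0421 post 0  topz 
pocket 3 663 z95 0.0421 post 0  topz 
pocket 4 861 z95 0.0737 post 420 [-0.0008 -0.0035] topz [0.072  0.0737]
pocket 5 55 z95 0.0517 post 0  topz 
t 40.0 head -175.99 pos [ 0.4714 -0.1432  0.2006] gap 0.0429 j6 -0.03
turn [ 0.002  0.    -0.001] rows 1 | then shift [-2.556 -0.03   0.006] rows 7 each [-0.365 -0.004  0.001]
```

View pics/w12.png

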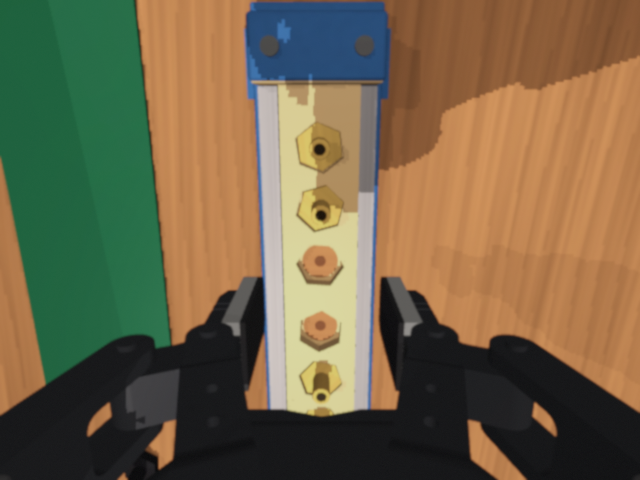

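All four pillars sit flush in pockets 0, 1, 4 and 5 (post tops at ≈0.0727–0.074 m). Now I'll open the jaw.

Emit:
{"method": "arm_command", "body": {"series": "-0.365 -0.004 0 0 0 0;-0.365 -0.004 0 0 0 0;-0.365 -0.004 0 0 0 0;-0.365 -0.004 0 0 0 0;-0.365 -0.004 0 0 0 0;-0.365 -0.004 0 0 0 0;-0.366 -0.004 0 0 0 0;0 0 0.3 0 0 0;0 0 0 0 0 0;0 0 0 0 0 0", "gripper": 0.3}}

```text
t: 40.85
position: [0.4554, 0.1113, 0.1698]
eef_rot: [2.295, -2.136, -0.002]
ft_force: [0.2, -0.0, 0.4]
finger_gap: 0.0557
gripper_force: 0.0
```

Run:
```python
from h import *
plan(.4563,.1125,.070,184.06)
```

```text
t 40.9 head -175.89 pos [0.4554 0.1113 0.1698] gap 0.0557 j6 -0.59
turn [ 0.005 -0.003  0.001] rows 1 | then shift [-0.012 -0.01   0.998] rows 3 each [-0.004 -0.003  0.333]
```

Emit:
{"method": "arm_command", "body": {"series": "-0.01 -0.008 0.3 0 0 0;0 0 0.4 0 0 0;0 0 0.29 0 0 0;0 0 0 0 0 0;0 0 0 0 0 0"}}

```text
t: 41.27
position: [0.4575, 0.1117, 0.0727]
eef_rot: [2.295, -2.14, -0.0]
ft_force: [1.1, 0.2, 0.4]
finger_gap: 0.0558
gripper_force: 0.0
```

Emit:
{"method": "arm_command", "body": {"series": "0 0 0 0 0 0;0 0 0 0 0 0;0 0 0 0 0 0;0 0 0 0 0 0;0 0 0 0 0 0;0 0 0 0 0 0;0 0 0 0 0 0;0 0 0 0 0 0", "gripper": -1, "squeeze": 50}}

```text
t: 41.93
position: [0.4563, 0.1125, 0.0744]
eef_rot: [2.298, -2.141, -0.001]
ft_force: [-10.8, 0.5, 10.4]
finger_gap: 0.0223
gripper_force: 48.6
```

Emit:
{"method": "arm_command", "body": {"series": "-0.05 0 0 0 0 0;-0.07 0 0 0 0 0;-0.07 0 0 0 0 0;-0.07 0 0 0 0 0;-0.07 0 0 0 0 0;-0.07 0 0 0 0 0;-0.06 0 0 0 0 0;-0.04 0 0 0 0 0;-0.02 0 0 0 0 0;0 0 0 0 0 0;0 0 0 0 0 0;0 0 0 0 0 0"}}

```text
t: 42.93
position: [0.4526, 0.1639, 0.0744]
eef_rot: [2.297, -2.14, -0.001]
ft_force: [-9.7, -2.9, 9.9]
finger_gap: 0.0227
gripper_force: 48.8
```

Emit:
{"method": "arm_command", "body": {"series": "0 0 0 0 0 0;0 0 0 0 0 0;0 0 0 0 0 0;0 0 0 0 0 0;0 0 -0.3 0 0 0;0 0 -0.4 0 0 0;0 0 -0.4 0 0 0;0 0 -0.1 0 0 0;0 0 0 0 0 0;0 0 0 0 0 0", "gripper": 1}}

```text
t: 43.77
position: [0.4544, 0.1653, 0.1938]
eef_rot: [-2.297, 2.14, -0.0]
ft_force: [-0.2, 0.4, -1.2]
finger_gap: 0.0854
gripper_force: 0.0
```

Run:
```python
from h import *
p,d,i=grab('wrist'); P=cloud(d,i); Z=P[...,2];q=(P[:,:,:2]-C)@M
k=(Z>.095)&(Z<.108)&(abs(q[...,0])<.02)&(q[...,1]>.15)&(q[...,1]<.27);print('knob y',k.sum(),q[k].mean(0))
b=(Z>.045)&(Z<.055)&(abs(q[...,0])<.033)&(q[...,1]<.165)&(q[...,1]>0)
print('base end',q[b][:,1].max(),b.sum())
c=C+M@np.array([-.0015,-.001]);print(c);plan(*(c+[.0008,.0005]),.165,184.06)
```

```text
knob y 1222 [-1.23780372e-04  2.34337697e-01]
base end 0.1571158637248876 7449
[ 0.46757534 -0.07180469]
t 43.8 head -175.95 pos [0.4538 0.1648 0.1926] gap 0.0855 j6 -0.69
turn [-0.  0. -0.] rows 1 | then shift [2.366 0.022 0.276] rows 6 each [0.394 0.004 0.046]
```

Emit:
{"method": "arm_command", "body": {"series": "0.394 0.004 0 0 0 0;0.394 0.004 0 0 0 0;0.394 0.004 0 0 0 0;0.394 0.004 0 0 0 0;0.394 0.004 0 0 0 0;0.396 0.002 0 0 0 0;0 0 0.25 0 0 0;0 0 0 0 0 0;0 0 0 0 0 0;0 0 0 0 0 0"}}

```text
t: 44.65
position: [0.4685, -0.0709, 0.1676]
eef_rot: [2.299, -2.139, -0.001]
ft_force: [-0.8, -0.3, -0.1]
finger_gap: 0.0855
gripper_force: 0.0
```

Run:
```python
from h import *
plan(.4684,-.0713,.028,184.06)
```

```text
t 44.6 head -175.89 pos [ 0.4685 -0.0709  0.1676] gap 0.0855 j6 -0.20
turn [ 0.001 -0.001  0.001] rows 1 | then shift [4.000e-03 1.000e-03 1.396e+00] rows 4 each [0.001 0.    0.349]
```

Emit:
{"method": "arm_command", "body": {"series": "0 0 0.3 0 0 0;0 0 0.4 0 0 0;0 0 0.35 0 0 0;0 0 0.25 0 0 0;0 0 0.1 0 0 0;0 0 0 0 0 0;0 0 0 0 0 0"}}

```text
t: 45.23
position: [0.4692, -0.0702, 0.0281]
eef_rot: [2.301, -2.138, -0.0]
ft_force: [1.1, -0.7, 0.5]
finger_gap: 0.0851
gripper_force: 0.0
```

Emit:
{"method": "arm_command", "body": {"series": "0 0 0 0 0 0;0 0 0 0 0 0;0 0 0 0 0 0;0 0 0 0 0 0;0 0 0 0 0 0;0 0 0 0 0 0;0 0 0 0 0 0;0 0 0 0 0 0;0 0 0 0 0 0", "gripper": -1, "squeeze": 80}}

```text
t: 45.98
position: [0.469, -0.071, 0.0295]
eef_rot: [-2.298, 2.14, -0.001]
ft_force: [-4.8, 3.9, 11.9]
finger_gap: 0.0545
gripper_force: 84.1
```

Emit:
{"method": "arm_command", "body": {"series": "0 0 -0.05 0 0 0;0 0 -0.1 0 0 0;0 0 -0.15 0 0 0;0 0 -0.2 0 0 0;0 0 -0.25 0 0 0;0 0 -0.2 0 0 0;0 0 -0.05 0 0 0;0 0 0 0 0 0;0 0 0 0 0 0"}}

```text
t: 46.73
position: [0.4677, -0.0713, 0.1271]
eef_rot: [2.298, -2.142, -0.001]
ft_force: [-0.9, 0.3, -6.8]
finger_gap: 0.0541
gripper_force: 87.7
```

Run:
```python
from h import *
a=np.radians(3.8)
plan(.6700,-.1202,.130,184.06-.2)
```

```text
t 46.7 head -175.98 pos [ 0.4677 -0.0713  0.1271] gap 0.0541 j6 -0.19
turn [0.001 0.001 0.003] rows 1 | then shift [ 0.624 -1.985 -0.029] rows 6 each [ 0.104 -0.331 -0.005]
```

Emit:
{"method": "arm_command", "body": {"series": "0.04 -0.1 0 0 0 0.003;0.078 -0.25 0 0 0 0;0.1 -0.3 0 0 0 0;0.1 -0.32 0 0 0 0;0.1 -0.32 0 0 0 0;0.1 -0.32 0 0 0 0;0.07 -0.25 0 0 0 0;0.036 -0.125 0 0 0 0;0 0 0 0 0 0;0 0 0 0 0 0;0 0 0 0 0 0"}}

```text
t: 47.65
position: [0.6694, -0.1202, 0.1253]
eef_rot: [2.293, -2.144, -0.005]
ft_force: [-0.4, -0.6, -7.2]
finger_gap: 0.0541
gripper_force: 87.8
```

Run:
```python
from h import *
plan(.6700,-.1202,.016,183.85)
```

```text
t 47.6 head -176.15 pos [ 0.6694 -0.1202  0.1253] gap 0.0541 j6 -0.04
turn [0.004 0.    0.   ] rows 1 | then shift [ 1.000e-03 -6.000e-03  1.093e+00] rows 3 each [ 0.    -0.002  0.364]
```

Emit:
{"method": "arm_command", "body": {"series": "0 0 0.2 0 0 0;0 0 0.3 0 0 0;0 0 0.25 0 0 0;0 0 0.18 0 0 0;0 0 0.1 0 0 0;0 0 0.04 0 0 0;0 0 0.02 0 0 0;0 0 0.02 0 0 0;0 0 0 0 0 0;0 0 0 0 0 0"}}

```text
t: 48.48
position: [0.6716, -0.12, 0.018]
eef_rot: [-2.295, 2.144, -0.002]
ft_force: [-0.2, -0.8, -6.7]
finger_gap: 0.0541
gripper_force: 87.8
```

Emit:
{"method": "arm_command", "body": {"series": "0 0 0.02 0 0 0;0 0 0.02 0 0 0;0 0 0.01 0 0 0;0 0 0 0 0 0;0 0 0 0 0 0"}}

```text
t: 48.9
position: [0.6714, -0.12, 0.0136]
eef_rot: [-2.295, 2.144, -0.002]
ft_force: [-3.3, 2.1, 5.7]
finger_gap: 0.0545
gripper_force: 89.1
```

Contact. I'll release and rise.

Emit:
{"method": "arm_command", "body": {"series": "0 0 0 0 0 0;0 0 0 0 0 0;0 0 0 0 0 0;0 0 0 0 0 0;0 0 0 0 0 0;0 0 -0.1 0 0 0;0 0 -0.3 0 0 0;0 0 -0.4 0 0 0;0 0 -0.4 0 0 0;0 0 -0.4 0 0 0;0 0 -0.4 0 0 0;0 0 0 0 0 0", "gripper": 1}}

```text
t: 49.9
position: [0.6749, -0.1209, 0.223]
eef_rot: [-2.29, 2.138, -0.019]
ft_force: [1.3, -0.9, 2.5]
finger_gap: 0.085
gripper_force: 0.0
```

Run:
```python
from h import *
p,d,i=grab('wrist'); save('w14',p); P=cloud(d,i);Z=P[...,2]
c=np.array([.6696,-.121]);b=(Z>.03)&(Z<.045)&(abs(P[...,0]-.669)<.06)&(P[...,1]<.07)&(P[...,1]>-.31)
print(np.median(Z[b]));edges(P,b,c,3.77,-.1,.12,16)
a=np.radians(3.77);q=(P[:,:,:2]-c)@np.array([[np.cos(a),-np.sin(a)],[np.sin(a),np.cos(a)]])
t=(Z>.047)&(Z<.08)&(abs(q[...,0])<.02);n,l,st,_=cv2.connectedComponentsWithStats(t.astype(np.uint8))
for k in range(1,n):
    if st[k,4]>30: print('post',q[l==k].mean(0).round(4),np.percentile(Z[l==k],[50,90]).round(4))
```

```text
0.034817045897666044
   left x0 -0.0263 right x0 0.0293 mid 0.0015 slope(deg) -0.14 -0.13 y range -0.1471 0.1588
post [ 0.0026 -0.1142] [0.0568 0.0579]
post [ 0.0015 -0.0722] [0.0569 0.0581]
post [0.0011 0.07  ] [0.0567 0.0579]
post [0.001  0.1138] [0.0565 0.0576]
```

View pics/w14.png

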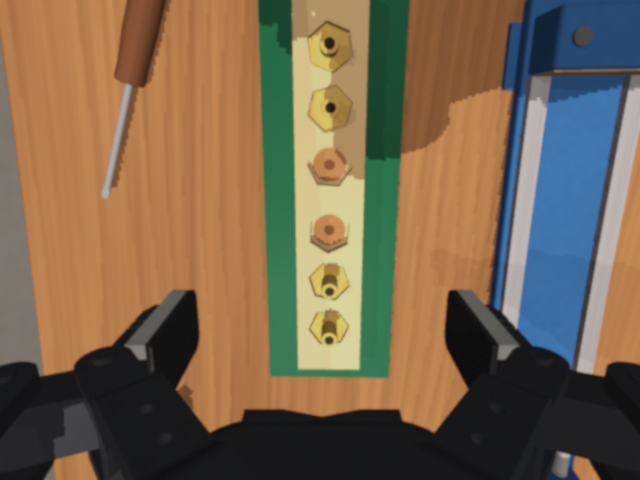

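The base lies centred on the mat (u≈295–368, its end at v≈370). All four pillars are flush, with post tops at ≈0.057 m. I'm handing it in.

```bash
python3 -c "
from h import *
print(ticket.job_done())"
```

```text
the job is handed in; nothing more can be done
None
```

The job is handed in, with no verdict returned: the base is back on the mat with all four brass pillars fully home in pockets 0, 1, 4 and 5, and the jaw is open about 51 mm.

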